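# Load the bench kiln with glass bars and pucks

## Robot

A 7-joint arm with a two-finger parallel gripper is mounted at the origin on the work surface. World frame = base frame: x ahead of the robot, y to its left, z up, the work surface at z = 0. Lengths are in m, angles in rad, forces in N, time in s.
With the tool pointing down it reaches from about 0.35 to 0.9 m from the base axis. Payload 19.9 kg.
Tool frame: the origin (TCP) lies at the very end of the fingers, on their centre line; the grasp point (between the pads) lies 19 mm behind it; z points along the fingers, y is the direction in which the jaws open and shut (so a half turn about z gives the same grasp; the last joint's range is limited). The gripper opens to 94 mm and grips with 3 to 60 N. Pads are 16 mm wide; open, the fingers measure 119 mm over their backs; the gripper's body (75 mm by 177 mm) begins 78 mm behind the grasp point.
Start: joints at [-1.151, 0.417, -0.01, 1.614, 0.005, 1.111, -0.053], TCP at [0.278, 0.56, 0.205] pointing down, gripper open.
Joint ranges: [-2.81, 2.81], [-0.39, 2.02], [-1.27, 1.25], [0.06, 2.57], [-1.19, 4.33], [0.19, 2], [-2.82, 2.82]. Speed limits (rad/s): [1.89, 1.89, 2.39, 2.39, 3.01, 3.01, 3.01].

## Interface

Orientations are given as a unit quaternion [x, y, z, w].
In Python, from workcell import manip gives the robot as it stands. The module is installed in compiled form; this text tells all that it offers.
- The arm moves only by the tool move_arm, never from a script. Its argument "plan" is a list of rows, each a list of 3 entries, a list of its own where there are three numbers: the turn, a rotation vector about the tool's x, y, z in rad, then the shift along the tool's x, y, z in m, then the closure, from -1 (fully open) to 1 (shut). In form: [[[rx, ry, rz], [x, y, z], gripper], ...]. A call has 1 to 8 rows; each row is the pose to reach, as a shift and turn from the pose commanded when the call began, along the tool's axes at that moment; what a row does not reach only later rows make up. A row lasts 1/10 s, in which the tool goes at most 50 mm and 8.59 degrees, less where a joint would pass 70% of its speed; a pose out of reach is approached as far as the arm can. A call with a gripper value outside its range is refused whole. The fingers move at their own pace and stop on an object; the grip force is fixed at half the most. Time passes only in rows, so rows that repeat a pose let the fingers close. It gives the time, the measured TCP pose, the force and the opening at its end, in the units of the state.
- manip.read_state(): the state, without advancing time (a new reading comes with each control period).
- manip.get_image(name): name is "scene" or "top" or "wrist"; returns (picture, depth): 384x512x3 uint8, red, green, blue; 384x512 float32, m along the optical axis (not along the pixel's ray), 0 where there is no reading.
- manip.get_calibration(name): a dict with "vertical_fov" (degrees; the focal length in pixels is half the picture's height over the tangent of half this angle, whatever the lens; pixels are square), "cx", "cy" (the principal point, pixels), "rvec" (rotation vector, rad) and "tvec" (3), from world to camera coordinates, as OpenCV has them. Camera axes: x right, y down, z forward; pixel columns grow to the right and rows downward; lengths in m; the calibration is good to about 2 mm. A picture is of the moment at which its call begins: read the wrist's pose just before it. get_calibration takes no time and is no camera call; for the wrist camera it gives the pose at the moment of the call.
- manip.job_done(): hands the job in, once; it reports no verdict.
Trained networks look in the newest picture that a camera, given by its name, has taken for a name from the list of things; names that differ only in an ending like _2 or _b are one class to them, and where a whole thing is asked for, a point or a joint stands for the part that bears it (a point fixed in the world has none). Each returns a list of dicts, best first, with "conf" (0 to 1); they miss things now and then, are a little off and sometimes report something else, mostly with a low value. They report only what shows in the picture. A call takes as long as a camera call. They do not tell look-alikes from the thing itself.
- manip.search_frame(camera, label): "extent" ([left, top, right, bottom] in pixels, round what is visible of it).
The state is a dict: "time_s": time; "joints": joint angles; "dq": joint speeds; "tau": joint torques, N m; "ee_pos": TCP position; "tool_rot": TCP orientation; "contact_force": force on the tool from outside, world axes, zero at the start; "moment": the same for the moment, N m; "gripper_width": finger opening in m.
Only numpy, scipy, OpenCV 4.12 (cv2) and the standard library are available. Lean on these libraries where they do the work, as an engineer would, in place of code of your own. Each camera call takes 0.05 s, during which the arm holds its last target.

## Task

Swing the kiln's lid up past its balance point so that it stays fully open on its own, then load all the loose amber glass stock that is lying on the bench: every square bar in the kiln's big bay and every round puck in its small bay, each lying flat on the bay's floor and none on top of another. When everything is loaded, swing the lid back down until it is fully shut, and leave the tools and other things on the bench where they are.

Things in the scene. Friction and masses are not known exactly. Their poses are not given: they have to be found in the camera images.
- kiln: Bench kiln, fixed: pale fire-brick tub in a steel case with red ends, 355 mm (x) by 200 mm (y), walls 25 mm thick, tops 100 mm above the bench. Origin: centre of the underside, z up; turned up to 0.2 rad. Inside, two bays along x, 150 mm wide in y, floor 50 mm above the bench, parted by a brick divider 20 mm thick, 44 mm high: big bay at the -x end (near the robot), small bay at +x.
- big_bay (a point): Centre of the big bay's floor; axes as the kiln's. The bay spans 87.5 mm either way in x and 75 mm either way in y.
- small_bay (a point): Centre of the small bay's floor; axes as the kiln's. The bay spans 55 mm either way in x and 75 mm either way in y.
- lid (a joint): Lid angle: 0 shut, 1.95 rad fully open on its stop. Steel slab 355 x 200 x 30 mm, 0.6 to 1 kg, lying on the wall tops, hinged along the kiln's +y edge; its free -y edge goes up and over towards +y. Balance near 1.45 rad: below it the lid sinks shut, beyond it it sinks open and stays; the hinge is damped (0.4 N m s/rad), so at most some 2 rad/s. 3 to 5 N at the grip bar lifts it.
- lid_axis (a point): Middle of the lid's hinge axis, which runs along the kiln's x: 100 mm from the kiln's origin along its +y, 100 mm above the bench. Axes as the kiln's.
- lid_bar (a point): Middle of the lid's grip bar (moves with the lid): round dark wood, 14 mm thick, 150 mm long, parallel to the hinge, on two arms beyond the lid's free edge, 33 mm clear of it. Shut, it is 240 mm from the hinge axis towards the kiln's -y and 15 mm above the axis. It can be pinched from straight above at any lid angle and, being round, turns in the fingers as the lid swings.
- bar1: Square bar of amber glass, 100 (x) x 30 x 30 mm, about 0.22 kg. Origin at the centre of one 100 x 30 face (the underside at the start), z away from that face, x along the bar. May be absent.
- bar1_mid (a point): Centre of bar1, 15 mm from its origin.
- bar2: Square bar of amber glass, 100 (x) x 30 x 30 mm, about 0.22 kg. Origin at the centre of one 100 x 30 face (the underside at the start), z away from that face, x along the bar. May be absent.
- bar2_mid (a point): Centre of bar2, 15 mm from its origin.
- bar3: Square bar of amber glass, 100 (x) x 30 x 30 mm, about 0.22 kg. Origin at the centre of one 100 x 30 face (the underside at the start), z away from that face, x along the bar. May be absent.
- bar3_mid (a point): Centre of bar3, 15 mm from its origin.
- puck1: Round puck of amber glass, 60 mm across, 30 mm high, about 0.21 kg. Origin at the centre of one flat face (the underside at the start), z along its axis. May be absent.
- puck1_mid (a point): Centre of puck1, 15 mm from its origin.
- puck2: Round puck of amber glass, 60 mm across, 30 mm high, about 0.21 kg. Origin at the centre of one flat face (the underside at the start), z along its axis. May be absent.
- puck2_mid (a point): Centre of puck2, 15 mm from its origin.
- optic_mould: Dark steel cup-shaped mould, 70 mm across, 60 mm high, 0.9 kg, standing loose among the glass; not part of the job. Origin under its centre.
- wax_tin: Closed aluminium tin, 68 mm across, 62 mm high, 0.6 kg, standing loose among the glass; not part of the job. Origin under its centre.
- brick: Piece of pale fire brick 60 x 50 x 55 mm, 0.6 kg, loose among the glass; not part of the job. Origin under its centre.
- paddle: Wooden paddle lying loose at the back of the bench: dark board 110 x 80 x 18 mm with a 150 mm handle; not part of the job. Origin under the board.
- jacks: Steel glassblower's jacks, 260 mm long, lying loose at the right of the bench; not part of the job. Origin at the tips' end.
Mind the look-alikes: they are no part of the job. What is shaped like the puck1 but green, pink or turquoise is not meant.

How it is judged:
On the way, in this order (a step that is already met when the one before it is completed fails the run):
1. the lid stands open against its stop, at rest (value of joint lid above 1.85 rad and velocity of joint lid between -0.05 and 0.05 rad/s), for 0.5 s.
2. with the lid still open, every bar present lies flat on the floor of the big bay and every puck present flat on the floor of the small bay (value of joint lid above 1.7 rad and x of bar1_mid in the frame of big_bay between -0.0875 and 0.0875 m and y of bar1_mid in the frame of big_bay between -0.075 and 0.075 m and z of bar1_mid in the frame of big_bay between 0.008 and 0.022 m and linear speed of each of bar1, bar2, bar3, puck1, puck2 below 0.03 m/s and angle between bar1's own x axis and vertical between 1.4 and 1.74 rad and x of bar2_mid in the frame of big_bay between -0.0875 and 0.0875 m and y of bar2_mid in the frame of big_bay between -0.075 and 0.075 m and z of bar2_mid in the frame of big_bay between 0.008 and 0.022 m and angle between bar2's own x axis and vertical between 1.4 and 1.74 rad and x of bar3_mid in the frame of big_bay between -0.0875 and 0.0875 m and y of bar3_mid in the frame of big_bay between -0.075 and 0.075 m and z of bar3_mid in the frame of big_bay between 0.008 and 0.022 m and angle between bar3's own x axis and vertical between 1.4 and 1.74 rad and x of puck1_mid in the frame of small_bay between -0.055 and 0.055 m and y of puck1_mid in the frame of small_bay between -0.075 and 0.075 m and z of puck1_mid in the frame of small_bay between 0.008 and 0.022 m and (angle between puck1's own z axis and vertical below 0.17 rad or angle between puck1's own z axis and vertical above 2.97 rad) and x of puck2_mid in the frame of small_bay between -0.055 and 0.055 m and y of puck2_mid in the frame of small_bay between -0.075 and 0.075 m and z of puck2_mid in the frame of small_bay between 0.008 and 0.022 m and (angle between puck2's own z axis and vertical below 0.17 rad or angle between puck2's own z axis and vertical above 2.97 rad)), for 0.3 s.
At the end, for the whole second after the job is handed in: The lid is shut (within 0.06 rad), every bar present lies at rest flat on the floor of the big bay and every puck present flat on the floor of the small bay (centre 8 to 22 mm above the floor and within the bay; bar's length within 0.17 rad of level, puck's axis within 0.17 rad of upright) (value of joint lid below 0.06 rad and x of bar1_mid in the frame of big_bay between -0.0875 and 0.0875 m and y of bar1_mid in the frame of big_bay between -0.075 and 0.075 m and z of bar1_mid in the frame of big_bay between 0.008 and 0.022 m and linear speed of each of bar1, bar2, bar3, puck1, puck2 below 0.03 m/s and angle between bar1's own x axis and vertical between 1.4 and 1.74 rad and x of bar2_mid in the frame of big_bay between -0.0875 and 0.0875 m and y of bar2_mid in the frame of big_bay between -0.075 and 0.075 m and z of bar2_mid in the frame of big_bay between 0.008 and 0.022 m and angle between bar2's own x axis and vertical between 1.4 and 1.74 rad and x of bar3_mid in the frame of big_bay between -0.0875 and 0.0875 m and y of bar3_mid in the frame of big_bay between -0.075 and 0.075 m and z of bar3_mid in the frame of big_bay between 0.008 and 0.022 m and angle between bar3's own x axis and vertical between 1.4 and 1.74 rad and x of puck1_mid in the frame of small_bay between -0.055 and 0.055 m and y of puck1_mid in the frame of small_bay between -0.075 and 0.075 m and z of puck1_mid in the frame of small_bay between 0.008 and 0.022 m and (angle between puck1's own z axis and vertical below 0.17 rad or angle between puck1's own z axis and vertical above 2.97 rad) and x of puck2_mid in the frame of small_bay between -0.055 and 0.055 m and y of puck2_mid in the frame of small_bay between -0.075 and 0.075 m and z of puck2_mid in the frame of small_bay between 0.008 and 0.022 m and (angle between puck2's own z axis and vertical below 0.17 rad or angle between puck2's own z axis and vertical above 2.97 rad)); the robot touches nothing.
It fails at once if the optic_mould is pushed more than 6 cm from its place (distance of optic_mould from where it was at the start of the episode above 0.06 m).
It fails at once if the wax_tin is pushed more than 6 cm from its place (distance of wax_tin from where it was at the start of the episode above 0.06 m).
It fails at once if the brick is pushed more than 6 cm from its place (distance of brick from where it was at the start of the episode above 0.06 m).
It fails at once if the paddle is pushed more than 6 cm from its place (distance of paddle from where it was at the start of the episode above 0.06 m).
It fails at once if the jacks is pushed more than 6 cm from its place (distance of jacks from where it was at the start of the episode above 0.06 m).
Of bar1, bar2, bar3 only 2 to 3 are there at a start; the rules pass over those that are not, and their reading is None.
Of puck1, puck2 only 1 to 2 are there at a start; the rules pass over those that are not, and their reading is None.
At some moment in a run one of bar1, bar2, bar3, puck1, puck2 may be knocked a few centimetres aside while the robot is not near it.
Once in a run the grip may slacken for a moment while it holds something.
It also fails if it takes over 210 s, if anything falls off the work surface, if the arm or the gripper's body presses on something with over 40 N, if the wrist force passes 120 N, or if a joint passes its speed limit or range.

## Working session

There is one attempt and no reset: what is moved stays moved. The work goes in short steps, Python scripts to look and compute and a tool call to move; the robot and the scene stay as the last step left them, time stands still between calls to the robot, and variables do not carry over. Pictures are saved under pics/ and viewed, and the job is handed in when it is done.

Besides the shell and the picture viewer there is one more tool, called after ">>>" as name([rows], argument=value, ...), one row to a line, values as JSON. move_arm: Moves the arm, as the interface text tells. Its arguments: {"type":"object","properties":{"plan":{"type":"array"}},"required":["plan"]}

```bash
mkdir -p pics; cat > h.py <<'E'
import numpy as np, cv2
from workcell import manip
from scipy.spatial.transform import Rotation as R
def cal(n):
    c=manip.get_calibration(n); f=192/np.tan(np.radians(c['vertical_fov'])/2)
    return f,c['cx'],c['cy'],R.from_rotvec(np.array(c['rvec']).ravel()).as_matrix(),np.array(c['tvec']).ravel()
def cloud(n,d,c=None):
    f,cx,cy,M,t=c or cal(n)
    v,u=np.mgrid[0:d.shape[0],0:d.shape[1]]
    P=np.stack([(u-cx)/f*d,(v-cy)/f*d,d],-1)
    return (P-t)@M
def proj(n,p,c=None):
    f,cx,cy,M,t=c or cal(n)
    q=np.asarray(p)@M.T+t
    return np.stack([q[...,0]/q[...,2]*f+cx,q[...,1]/q[...,2]*f+cy],-1)
def snap(n,fn):
    c=cal(n); im,d=manip.get_image(n)
    cv2.imwrite('pics/'+fn,im[:,:,::-1]); np.savez('pics/'+fn+'.npz',im=im,d=d)
    return im,d,cloud(n,d,c)
def st():
    s=manip.read_state()
    print('t',round(s['time_s'],2),'ee',np.round(s['ee_pos'],4),'q',np.round(s['tool_rot'],4),'F',np.round(s['contact_force'],1),'w',round(s['gripper_width'],4),'j',np.round(s['joints'],3))
    return s
E
python3 - <<'E'
from h import *
s=st()
print(R.from_quat(s['tool_rot']).as_matrix().round(3))
for n in ['scene','top']:
    snap(n,n+'0.png'); print(n,manip.get_calibration(n))
E
```

```text
t 0.0 ee [0.2778 0.5595 0.2048] q [ 2.283e-01  9.736e-01 -6.000e-04 -1.000e-04] F [0.6 0.5 1. ] w 0.0938 j [-1.152  0.418 -0.01   1.614  0.005  1.111 -0.053]
[[-0.896  0.445 -0.   ]
 [ 0.445  0.896 -0.001]
 [-0.    -0.001 -1.   ]]
scene {'vertical_fov': 50.65870315245938, 'cx': 250.10931600147742, 'cy': 192.96348654219523, 'rvec': array([ 2.06117482,  0.62520178, -0.31451129]), 'tvec': array([-0.39197688, -0.14086916,  1.55211051])}
top {'vertical_fov': 52.98369903879094, 'cx': 256.72206754430374, 'cy': 193.15143683198124, 'rvec': array([ 2.10748255, -2.13456151,  0.21124075]), 'tvec': array([-0.10720185,  0.56645123,  1.11270304])}
```

View pics/scene0.png

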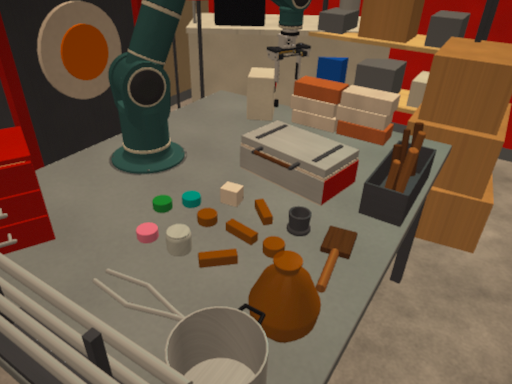

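View pics/top0.png

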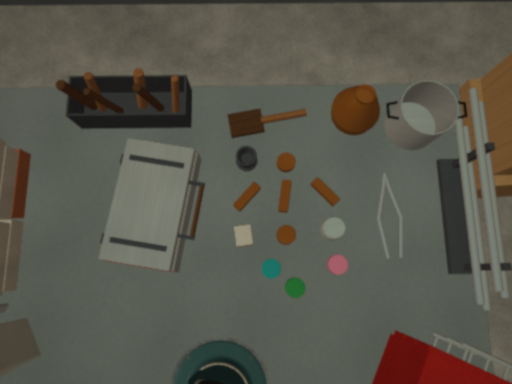

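```bash
python3 - <<'E'
from h import *
z=np.load('pics/top0.png.npz'); im,d=z['im'],z['d']; P=cloud('top',d)
hsv=cv2.cvtColor(im,cv2.COLOR_RGB2HSV)
z2=P[...,2]
print('table z',np.median(z2[250:330,100:180]))
# objects 0.012<z<0.08 in region
m=((z2>0.008)&(z2<0.09)&(P[...,0]>0.2)&(P[...,0]<0.9)&(P[...,1]<0.15)&(P[...,1]>-0.6)).astype(np.uint8)
m=cv2.morphologyEx(m,cv2.MORPH_OPEN,np.ones((3,3)))
n,l,s,c=cv2.connectedComponentsWithStats(m)
for i in range(1,n):
    if s[i,4]<40: continue
    k=(l==i); top=np.percentile(z2[k],90); kk=k&(z2>top-0.006)
    pts=P[kk][:,:2]; r=cv2.minAreaRect((pts*1000).astype(np.float32))
    print(i,c[i].round(),'n',s[i,4],'top',top.round(3),'xy',pts.mean(0).round(4),'rect',np.round(r[0],1),np.round(r[1],1),round(r[2],1),'rgb',im[kk].mean(0).round())
# kiln lid
k=(z2>0.118)&(z2<0.14)&(P[...,0]>0.2)&(P[...,0]<0.95)&(P[...,1]<0.4)&(P[...,1]>-0.05)
k=cv2.morphologyEx(k.astype(np.uint8),cv2.MORPH_OPEN,np.ones((3,3)))
n,l,s,c=cv2.connectedComponentsWithStats(k)
for i in range(1,n):
    if s[i,4]<200: continue
    kk=l==i; r=cv2.minAreaRect((P[kk][:,:2]*1000).astype(np.float32)); print('lid',s[i],np.round(r[0],1),np.round(r[1],1),r[2],P[kk][:,2].mean(), (cv2.boxPoints(r)).round())
b=cv2.resize(im[80:320,60:420],None,fx=2.2,fy=2.2,interpolation=cv2.INTER_CUBIC)
cv2.imwrite('pics/c0.png',b[:,:,::-1])
for n in ['bar1','puck1','lid_bar','kiln']:
    print(n,[(np.round(e['extent']),round(e['conf'],2)) for e in manip.search_frame('top',n)])
E
```

```text
table z 0.0007882185356486744
1 [184. 115.] n 273 top 0.08 xy [0.8167 0.115 ] rect [830.9 104.9] [39.4 95.3] 61.6 rgb [28. 27. 26.]
3 [175. 106.] n 67 top 0.082 xy [0.8514 0.1359] rect [851.1 136. ] [17.2  4.7] 88.7 rgb [77. 48. 26.]
5 [257. 121.] n 1122 top 0.024 xy [ 0.815  -0.1367] rect [ 819.7 -151.8] [ 77.8 253.4] 10.0 rgb [76. 50. 28.]
7 [397. 134.] n 426 top 0.08 xy [ 0.7448 -0.5598] rect [ 746.8 -560.5] [97.3 19.1] 39.3 rgb [96. 92. 82.]
9 [350. 133.] n 40 top 0.086 xy [ 0.7455 -0.4058] rect [ 745.7 -404.4] [24.9  1.7] 77.4 rgb [63. 37. 14.]
10 [246. 158.] n 426 top 0.06 xy [ 0.6836 -0.0826] rect [682.1 -82.9] [61.7 63.5] 88.9 rgb [49. 50. 48.]
11 [286. 162.] n 294 top 0.032 xy [ 0.6709 -0.2071] rect [ 671.1 -208.3] [56.9 56.2] 89.1 rgb [102.  61.  25.]
12 [196. 169.] n 131 top 0.082 xy [0.6355 0.0726] rect [639.8  71.9] [ 1.4 74.8] 79.6 rgb [86. 85. 75.]
13 [324. 191.] n 334 top 0.032 xy [ 0.5744 -0.3268] rect [ 574.3 -326.1] [96.4 29.8] 42.4 rgb [102.  61.  24.]
15 [284. 196.] n 316 top 0.032 xy [ 0.5607 -0.2002] rect [ 562.5 -200.6] [30.  99.9] 81.2 rgb [101.  61.  26.]
16
[... 948 characters left out ...]
54.9] 89.1 rgb [ 39. 102.  49.]
lid [  99  139   96  132 8793] [528.1 190.1] [213.1 354.8] 79.74720764160156 0.12977938586518623 [[335. 117.]
 [684.  54.]
 [722. 263.]
 [373. 326.]]
bar1 [(array([310., 178., 342., 207.]), 0.84), (array([279., 181., 291., 212.]), 0.73), (array([275., 224., 297., 245.]), 0.73), (array([231., 182., 260., 214.]), 0.71), (array([277., 153., 296., 170.]), 0.34)]
puck1 [(array([276., 226., 297., 242.]), 0.88), (array([288., 277., 306., 301.]), 0.86), (array([277., 153., 297., 171.]), 0.73), (array([261., 260., 282., 279.]), 0.71), (array([326., 255., 347., 276.]), 0.62)]
lid_bar [(array([ 99., 138., 204., 270.]), 0.9)]
kiln [(array([309., 179., 339., 208.]), 0.34)]
```

View pics/c0.png

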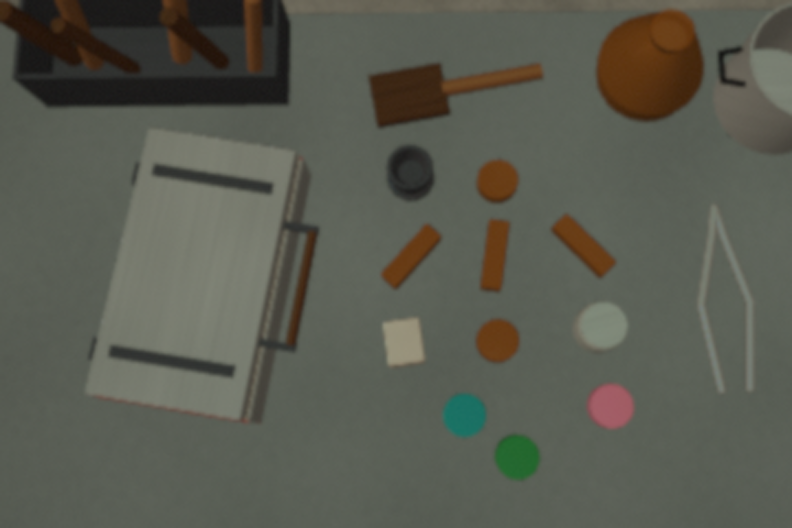

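```bash
cat >> h.py <<'E'
def delta(xyz,jaw_deg=None,s=None):
    """tool-frame shift and rotvec to reach world TCP xyz, jaws along jaw_deg (mod 180), tool down"""
    s=s or manip.read_state()
    M=R.from_quat(s['tool_rot']).as_matrix()
    sh=M.T@(np.array(xyz)-np.array(s['ee_pos']))
    out='shift '+str(sh.round(4))
    if jaw_deg is not None:
        best=None
        for k in (0,180):
            a=np.radians(jaw_deg+k); y=np.array([np.cos(a),np.sin(a),0]); zz=np.array([0,0,-1.]); x=np.cross(y,zz)
            rv=R.from_matrix(M.T@np.stack([x,y,zz],1)).as_rotvec()
            out+=' rot%d '%k+str(rv.round(3))
    print(out)
KY=-0.179; KC=np.array([.5273,.1839])
kx=np.array([np.cos(KY),np.sin(KY)]); ky=np.array([-np.sin(KY),np.cos(KY)])
def kiln(x,y): return KC+x*kx+y*ky
E
python3 - <<'E'
from h import *
z=np.load('pics/top0.png.npz'); im,d=z['im'],z['d']; P=cloud('top',d)
Q=P[...,:2]-KC; kxx=Q@kx; kyy=Q@ky; zz=P[...,2]
k=(zz>.1)&(zz<.13)&(abs(kxx)<.06)&(kyy<-.11)&(kyy>-.2)
print('bar',k.sum(),np.median(kyy[k]),zz[k].max(),np.percentile(kyy[k],[5,95]))
k=(zz>.1)&(zz<.135)&(kyy<-.106)&(kyy>-.17); print('bar x',np.percentile(kxx[k],[1,50,99]))
for lo,hi in [(-.15,-.1),(-.05,.05),(.1,.15)]:
    k=(zz>.12)&(zz<.135)&(kxx>lo)&(kxx<hi)&(abs(kyy)<.13)
    print('lid y',lo,np.percentile(kyy[k],[.5,99.5]))
for lo,hi in [(-.08,-.04),(.04,.08)]:
    k=(zz>.12)&(zz<.135)&(kyy>lo)&(kyy<hi)&(abs(kxx)<.22); print('lid x',np.percentile(kxx[k],[.3,99.7]))
b=kiln(0,-.14); print(b); st(); delta([b[0],b[1],.30],79.75)
E
```

```text
bar 212 -0.1288066017448937 0.1270186749441438 [-0.13453612 -0.12209612]
bar x [-0.08255967 -0.00209916  0.08162042]
lid y -0.15 [-0.0881536   0.10890152]
lid y -0.05 [-0.128589    0.11009257]
lid y 0.1 [-0.08754674  0.10957661]
lid x [-0.17653829  0.17538318]
lid x [-0.17667424  0.17467309]
[0.50237361 0.04613689]
t 0.3 ee [0.2779 0.5597 0.2052] q [ 2.284e-01  9.736e-01 -2.000e-04 -0.000e+00] F [ 0.3  0.5 -0. ] w 0.094 j [-1.151  0.418 -0.01   1.614  0.005  1.111 -0.053]
shift [-0.4294 -0.3602 -0.0946] rot0 [-0.     0.    -0.282] rot180 [0.00e+00 1.00e-03 2.86e+00]
```

```bash
sed -i 's/KC=np.array.*/KC=np.array([.5287,.1946])/' h.py
python3 - <<'E'
from h import *
b=kiln(0,-.14); print(b,kiln(-.065,0),kiln(.0975,0)); delta([b[0],b[1],.25],79.75)
E
```

```text
[0.50377361 0.05683689] [0.46473856 0.20617297] [0.62464217 0.17724055]
shift [-0.4259 -0.35   -0.0446] rot0 [-0.     0.    -0.282] rot180 [0.00e+00 1.00e-03 2.86e+00]
```

>>> move_arm([
  [[0,0,-0.282],[-0.426,-0.35,-0.06],0.2],
  [[0,0,-0.282],[-0.426,-0.35,-0.06],0.2],
  [[0,0,-0.282],[-0.426,-0.35,-0.06],0.2],
  [[0,0,-0.282],[-0.426,-0.35,-0.06],0.2],
  [[0,0,-0.282],[-0.426,-0.35,-0.06],0.2],
  [[0,0,-0.282],[-0.426,-0.35,-0.06],0.2],
  [[0,0,-0.282],[-0.426,-0.35,-0.06],0.2],
  [[0,0,-0.282],[-0.426,-0.35,-0.06],0.2],
])

```text
time_s: 1.1
ee_pos: [0.4413, 0.1951, 0.2492]
tool_rot: [0.089, 0.996, 0.0, 0.0]
contact_force: [0.9, 0.7, -0.2]
gripper_width: 0.0384
```

```bash
python3 - <<'E'
from h import *
st(); b=kiln(0,-.14);delta([b[0],b[1],.25],79.75)
E
```

```text
t 1.1 ee [0.4413 0.1951 0.2492] q [8.92e-02 9.96e-01 2.00e-04 2.00e-04] F [ 0.9  0.7 -0.2] w 0.0384 j [-0.625  0.115  0.157  1.909 -0.02   1.119  0.932]
shift [-0.0861 -0.1249 -0.0008] rot0 [0. 0. 0.] rot180 [-1.000e-03  1.000e-03 -3.141e+00]
```

>>> move_arm([
  [[0,0,0],[-0.086,-0.125,0],0.2],
  [[0,0,0],[-0.086,-0.125,0],0.2],
  [[0,0,0],[-0.086,-0.125,0],0.2],
  [[0,0,0],[-0.086,-0.125,0],0.2],
  [[0,0,0],[-0.086,-0.125,0],0.2],
])

```text
time_s: 1.6
ee_pos: [0.5034, 0.0578, 0.2486]
tool_rot: [0.09, 0.996, -0.0, -0.0]
contact_force: [0.6, 1.2, 0.2]
gripper_width: 0.0372
```

```bash
python3 - <<'E'
from h import *
st(); b=kiln(0,-.14);delta([b[0],b[1],.097],79.75)
im,d,P=snap('wrist','w1.png')
zz=P[...,2]; Q=P[...,:2]-KC; a=Q@kx; c=Q@ky
k=(zz>.1)&(zz<.13)&(abs(a)<.05)&(c<-.11)&(c>-.17); print(k.sum(),np.percentile(c[k],[3,50,97]),np.percentile(zz[k],[5,50,95]))
E
```

```text
t 1.6 ee [0.5034 0.0578 0.2486] q [ 9.040e-02  9.959e-01 -1.000e-04 -1.000e-04] F [0.6 1.2 0.2] w 0.0372 j [-0.429  0.164  0.285  1.86  -0.051  1.125  1.264]
shift [-0.0006 -0.0009  0.1516] rot0 [-0.    -0.    -0.002] rot180 [-0.     0.     3.139]
882 [-0.14463165 -0.13847905 -0.1323721 ] [0.11888711 0.12183796 0.1234728 ]
```

View pics/w1.png

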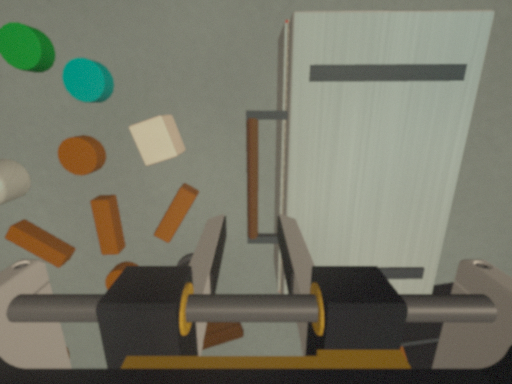

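The wrist view shows the grip bar at about (252,180), lined up between the fingers, and it measures within 2 mm of the model. Next I descend and pinch.

>>> move_arm([
  [[0,0,0],[0,0,0.05],0.2],
  [[0,0,0],[0,0,0.1],0.2],
  [[0,0,0],[0,0,0.13],0.2],
  [[0,0,0],[0,0,0.152],0.2],
  [[0,0,0],[0,0,0.152],1],
  [[0,0,0],[0,0,0.152],1],
  [[0,0,0],[0,0,0.152],1],
  [[0,0,0],[0,0,0.152],1],
])

```text
time_s: 2.45
ee_pos: [0.5038, 0.0586, 0.0981]
tool_rot: [0.089, 0.996, 0.0, 0.001]
contact_force: [-2.0, -4.9, 5.6]
gripper_width: 0.0131
```

```bash
python3 - <<'E'
from h import *
s=st()
p=np.array(s['ee_pos']); 
y0=(p[:2]-KC)@ky; print('ky',y0,'kx',(p[:2]-KC)@kx)
ph0=np.arctan2(15,240); r=.2405
for th in np.arange(.1,2.0,.1):
    dy=r*(np.cos(ph0)-np.cos(th+ph0)); dz=r*(np.sin(th+ph0)-np.sin(ph0))
    print(round(th,2),'y+%.3f z-%.3f'%(dy,dz))
E
```

```text
t 2.45 ee [0.5038 0.0586 0.0981] q [8.92e-02 9.96e-01 1.00e-04 9.00e-04] F [-2.  -4.9  5.6] w 0.0131 j [-0.397  0.355  0.262  2.008 -0.126  0.792  1.33 ]
ky -0.13821733207327302 kx -0.000255989727394493
0.1 y+0.003 z-0.024
0.2 y+0.008 z-0.047
0.3 y+0.015 z-0.070
0.4 y+0.025 z-0.092
0.5 y+0.037 z-0.113
0.6 y+0.050 z-0.133
0.7 y+0.066 z-0.151
0.8 y+0.084 z-0.168
0.9 y+0.103 z-0.182
1.0 y+0.123 z-0.195
1.1 y+0.145 z-0.206
1.2 y+0.167 z-0.214
1.3 y+0.190 z-0.220
1.4 y+0.214 z-0.224
1.5 y+0.238 z-0.225
1.6 y+0.262 z-0.224
1.7 y+0.286 z-0.221
1.8 y+0.309 z-0.215
1.9 y+0.332 z-0.207
```

>>> move_arm([
  [[0,0,0],[0,0.003,-0.024],1],
  [[0,0,0],[0,0.008,-0.047],1],
  [[0,0,0],[0,0.015,-0.07],1],
  [[0,0,0],[0,0.025,-0.092],1],
  [[0,0,0],[0,0.037,-0.113],1],
  [[0,0,0],[0,0.05,-0.133],1],
  [[0,0,0],[0,0.066,-0.151],1],
  [[0,0,0],[0,0.084,-0.168],1],
])

```text
time_s: 3.25
ee_pos: [0.5185, 0.1377, 0.2675]
tool_rot: [0.091, 0.996, -0.002, 0.001]
contact_force: [-3.5, -20.4, 17.3]
gripper_width: 0.0131
```

>>> move_arm([
  [[0,0,0],[0,0.016,-0.018],1],
  [[0,0,0],[0,0.037,-0.031],1],
  [[0,0,0],[0,0.059,-0.043],1],
  [[0,0,0],[0,0.081,-0.051],1],
])

```text
time_s: 3.65
ee_pos: [0.533, 0.2212, 0.3181]
tool_rot: [0.09, 0.996, 0.0, 0.001]
contact_force: [2.3, -5.7, 3.4]
gripper_width: 0.0133
```

```bash
python3 - <<'E'
from h import *
s=st()
p=np.array(s['ee_pos']); y=(p[:2]-KC)@ky-.1; z=p[2]+.017-.1
print(y,z,np.hypot(y,z),np.arctan2(z,-y)-.0624,(p[:2]-KC)@kx)
F=np.array(s['contact_force']); print('Fky',F[:2]@ky,'Fkx',F[:2]@kx)
E
```

```text
t 3.65 ee [0.533  0.2212 0.3181] q [8.97e-02 9.96e-01 1.00e-04 1.10e-03] F [ 2.3 -5.7  3.4] w 0.0133 j [-0.617  0.247  0.209  1.597 -0.052  1.3    0.99 ]
-0.07310531790602118 0.23509191795682535 0.24619625788130722 1.2069106596144166 -0.0005193520603648681
Fky -5.169613123962366 Fkx 3.237046232280374
```

>>> move_arm([
  [[0,0,0],[0,0.023,-0.006],1],
  [[0,0,0],[0,0.047,-0.01],1],
  [[0,0,0],[0,0.072,-0.012],1],
  [[0,0,0],[0,0.096,-0.011],1],
  [[0,0,0],[0,0.12,-0.009],1],
  [[0,0,0],[0,0.144,-0.003],1],
  [[0,0,0],[0,0.155,0.0],1],
])

```text
time_s: 4.35
ee_pos: [0.5603, 0.3753, 0.3162]
tool_rot: [0.089, 0.996, 0.0, 0.001]
contact_force: [-3.7, -1.1, -2.2]
gripper_width: 0.0129
```

```bash
python3 - <<'E'
from h import *
s=st()
p=np.array(s['ee_pos']); y=(p[:2]-KC)@ky-.1; z=p[2]+.017-.1
print(y,z,np.hypot(y,z),np.arctan2(z,-y)-.0624,(p[:2]-KC)@kx)
F=np.array(s['contact_force']); print('Fky',F[:2]@ky,'Fkx',F[:2]@kx)
E
```

```text
t 4.35 ee [0.5603 0.3753 0.3162] q [8.880e-02 9.961e-01 2.000e-04 7.000e-04] F [-3.7 -1.1 -2.2] w 0.0129 j [-0.743  0.44   0.158  1.338 -0.068  1.367  0.807]
0.08347421533427321 0.2331549404797524 0.24764727112526297 1.8521982871512153 -0.0010337246458989098
Fky -1.7631735120604333 Fkx -3.4096530627162354
```

>>> move_arm([
  [[0,0,0],[0,0,0],-0.2],
  [[0,0,0],[0,0,0],-0.2],
  [[0,0,0],[0,0,0],-0.2],
  [[0,0,0],[0,0,-0.05],-0.2],
  [[0,0,0],[0,0,-0.09],-0.2],
  [[0,0,0],[0,-0.05,-0.09],-0.2],
  [[0,0,0],[0,-0.1,-0.09],-0.2],
  [[0,0,0],[0,-0.15,-0.09],-0.2],
])

```text
time_s: 5.15
ee_pos: [0.5328, 0.2236, 0.4063]
tool_rot: [0.09, 0.996, 0.0, 0.0]
contact_force: [0.7, -0.1, 0.6]
gripper_width: 0.0567
```

```bash
python3 - <<'E'
from h import *
s=st(); snap('top','t2.png'); snap('scene','s2.png')
E
```

```text
t 5.15 ee [0.5328 0.2236 0.4063] q [8.96e-02 9.96e-01 2.00e-04 4.00e-04] F [ 0.7 -0.1  0.6] w 0.0567 j [-0.621  0.218  0.211  1.442 -0.046  1.485  0.981]
```

View pics/s2.png

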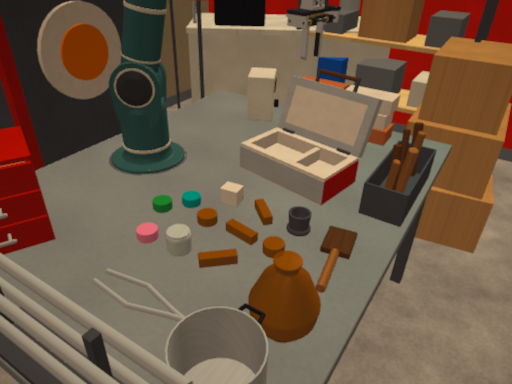

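View pics/t2.png

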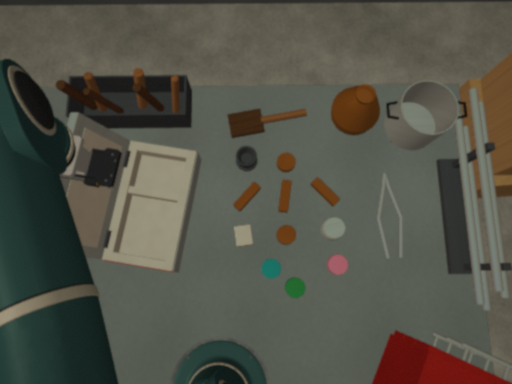

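The lid is open and staying there. I'll measure the bays from the top view before grasping.

```bash
python3 - <<'E'
from h import *
z=np.load('pics/t2.png.npz'); im,d=z['im'],z['d']; P=cloud('top',d)
zz=P[...,2]; Q=P[...,:2]-KC; a=Q@kx; c=Q@ky
for A in (-.12,-.065,0,.09):
    k=(abs(a-A)<.01)&(c<.12)&(c>-.14); o=np.argsort(c[k]); cc=c[k][o]; h=zz[k][o]
    w=cc[(h>.09)&(h<.11)]; f=cc[(h<.062)&(h>.04)]; print('A',A,'wall',np.round(w,3)[[0,-1]], w[w<0].max().round(3),'floor',f.min().round(3),f.max().round(3))
for C in (-.05,0,.04):
    k=(abs(c-C)<.01)&(abs(a)<.2); o=np.argsort(a[k]); cc=a[k][o]; h=zz[k][o]
    f=cc[(h<.062)&(h>.04)]; dv=cc[(h>.088)&(abs(cc-.03)<.03)]; w=cc[(h>.096)&(h<.12)]; print('C',C,'wall',w.min().round(3),w.max().round(3),'floor',f.min().round(3),f.max().round(3),'div',dv.min().round(3),dv.max().round(3))
    print(np.median(h[(cc<-.0)&(cc>-.1)]))
E
```

```text
A -0.12 wall [-0.102  0.107] -0.074 floor -0.102 0.078
A -0.065 wall [-0.101  0.108] -0.074 floor -0.102 0.078
A 0 wall [-0.102  0.107] -0.073 floor -0.102 0.078
A 0.09 wall [-0.101  0.106] -0.074 floor -0.101 0.078
C -0.05 wall -0.177 0.177 floor -0.152 0.153 div 0.0 0.042
0.7818691456588878
C 0 wall -0.177 0.177 floor -0.152 0.153 div 0.0 0.06
0.5182193719565507
C 0.04 wall -0.177 0.178 floor -0.152 0.153 div 0.022 0.042
0.05015833382061385
```

```bash
python3 - <<'E'
from h import *
delta([.561,-.081,.16],47.5)
E
```

```text
shift [-0.0819 -0.2896  0.248 ] rot0 [0.002 0.003 0.555] rot180 [-3.000e-03  2.000e-03 -2.587e+00]
```

>>> move_arm([
  [[0,0,0.15],[-0.01,-0.05,0.0],-1],
  [[0,0,0.3],[-0.082,-0.29,0.248],-1],
  [[0,0,0.45],[-0.082,-0.29,0.248],-1],
  [[0,0,0.555],[-0.082,-0.29,0.248],-1],
  [[0,0,0.555],[-0.082,-0.29,0.248],-1],
  [[0,0,0.555],[-0.082,-0.29,0.248],-1],
  [[0,0,0.555],[-0.082,-0.29,0.248],-1],
  [[0,0,0.555],[-0.082,-0.29,0.248],-1],
])

```text
time_s: 6.05
ee_pos: [0.5622, -0.0732, 0.1595]
tool_rot: [0.359, 0.933, 0.0, 0.001]
contact_force: [1.2, -0.3, 1.0]
gripper_width: 0.0939
```

>>> move_arm([
  [[0,0,0],[0,0,0],-1],
  [[0,0,0],[0,0,0],-1],
  [[0,0,0],[0,0,0],-1],
])

```text
time_s: 6.35
ee_pos: [0.5629, -0.0709, 0.1611]
tool_rot: [0.358, 0.934, 0.0, 0.001]
contact_force: [0.1, 0.1, -0.2]
gripper_width: 0.0939
```

```bash
cat >> h.py <<'E'
def items(P,im,xr=(.2,.9),yr=(-.6,.08)):
    z2=P[...,2]
    m=((z2>0.012)&(z2<0.042)&(P[...,0]>xr[0])&(P[...,0]<xr[1])&(P[...,1]<yr[1])&(P[...,1]>yr[0])).astype(np.uint8)
    hsv=cv2.cvtColor(im,cv2.COLOR_RGB2HSV)
    m&=((hsv[...,0]>5)&(hsv[...,0]<25)&(hsv[...,1]>140)).astype(np.uint8)
    m=cv2.morphologyEx(m,cv2.MORPH_OPEN,np.ones((3,3)))
    n,l,s,c=cv2.connectedComponentsWithStats(m)
    for i in range(1,n):
        if s[i,4]<100: continue
        k=(l==i); top=np.percentile(z2[k],80); kk=k&(z2>top-0.004)
        r=cv2.minAreaRect((P[kk][:,:2]*1000).astype(np.float32))
        a=r[2] if r[1][0]>r[1][1] else r[2]-90
        print(c[i].round(),'n',s[i,4],'top',top.round(3),'ctr',np.round(r[0],1),np.round(sorted(r[1]),1),'long',round(a,1),'jaw',round(a+90,1))
E
python3 - <<'E'
from h import *
st(); im,d,P=snap('wrist','w3.png'); items(P,im)
im,d,P=snap('top','t3.png'); items(P,im)
E
```

```text
t 6.35 ee [ 0.5629 -0.0709  0.1611] q [3.584e-01 9.336e-01 5.000e-04 6.000e-04] F [ 0.1  0.1 -0.2] w 0.0939 j [-0.252  0.382  0.405  1.817 -0.179  0.977  1.065]
[246. 182.] n 1712 top 0.031 ctr [564.7 -81. ] [27.5 96.8] long -42.0 jaw 48.0
[109. 175.] n 2008 top 0.031 ctr [ 444.7 -200.5] [56.5 57.3] long 75.9 jaw 165.9
[161. 217.] n 313 top 0.031 ctr [ 523.6 -193.2] [16.  28.4] long -88.1 jaw 1.9
[194. 255.] n 759 top 0.031 ctr [ 589.4 -202.7] [28.3 48.6] long -8.2 jaw 81.8
[233. 285.] n 662 top 0.031 ctr [ 661.3 -193. ] [22.  53.2] long 47.4 jaw 137.4
[324. 337.] n 910 top 0.024 ctr [ 824.8 -155.8] [ 39.4 107. ] long 76.5 jaw 166.5
[261. 117.] n 608 top 0.024 ctr [ 829.3 -153.9] [ 51.7 241.8] long -80.3 jaw 9.7
[286. 162.] n 255 top 0.031 ctr [ 670.2 -207. ] [53.7 55.1] long -40.3 jaw 49.7
[325. 191.] n 298 top 0.031 ctr [ 575.3 -325.9] [28.2 93.8] long 43.3 jaw 133.3
[284. 195.] n 267 top 0.031 ctr [ 561.8 -200.4] [26.3 98. ] long -8.8 jaw 81.2
[286. 234.] n 263 top 0.031 ctr [ 441.2 -200.3] [51.9 52.2] long -2.1 jaw 87.9
```

View pics/w3.png

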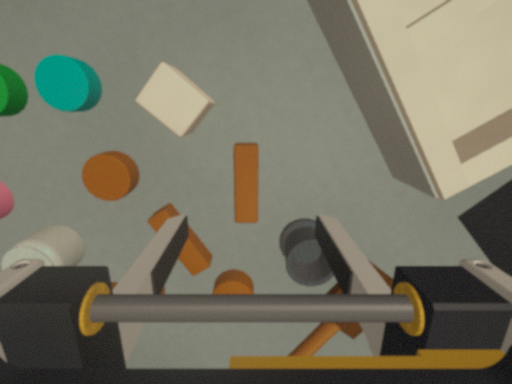

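The target bar is at pixel (246,182), amber and square, clear of the mould at (300,250) and the brick at (175,100). Now I grasp it.

```bash
python3 - <<'E'
from h import *
delta([.563,-.081,.006],47.7)
E
```

```text
shift [-0.0069 -0.0079  0.1551] rot0 [0.002 0.001 0.006] rot180 [-2.000e-03  2.000e-03 -3.136e+00]
```

>>> move_arm([
  [[0,0,0.006],[-0.007,-0.008,0.05],-1],
  [[0,0,0.006],[-0.007,-0.008,0.1],-1],
  [[0,0,0.006],[-0.007,-0.008,0.14],-1],
  [[0,0,0.006],[-0.007,-0.008,0.154],-1],
  [[0,0,0.006],[-0.007,-0.008,0.154],1],
  [[0,0,0.006],[-0.007,-0.008,0.154],1],
  [[0,0,0.006],[-0.007,-0.008,0.154],1],
  [[0,0,0.006],[-0.007,-0.008,0.154],1],
])

```text
time_s: 7.25
ee_pos: [0.5633, -0.0822, 0.0077]
tool_rot: [0.361, 0.932, 0.0, 0.001]
contact_force: [0.5, -1.1, -0.4]
gripper_width: 0.0654
```

```bash
python3 - <<'E'
from h import *
st(); k=kiln(-.065-.052,0); print(k)
delta([k[0],k[1],.2],-10.25)
E
```

```text
t 7.25 ee [ 0.5633 -0.0822  0.0077] q [3.614e-01 9.324e-01 5.000e-04 1.200e-03] F [ 0.5 -1.1 -0.4] w 0.0654 j [-0.166  0.604  0.331  1.898 -0.297  0.684  1.172]
[0.4135694  0.21543134]
shift [ 0.3108  0.1193 -0.1927] rot0 [3.00e-03 1.00e-03 1.01e+00] rot180 [-1.000e-03  3.000e-03 -2.131e+00]
```

>>> move_arm([
  [[0,0,0],[0,0,0],1],
  [[0,0,0],[0,0,0],1],
  [[0,0,0],[0,0,0],1],
  [[0,0,0],[0,0,0],1],
  [[0,0,0],[0,0,0],1],
  [[0,0,0],[0,0,0],1],
  [[0,0,0],[0,0,0],1],
])

```text
time_s: 7.95
ee_pos: [0.5623, -0.0822, 0.0061]
tool_rot: [0.361, 0.932, 0.0, 0.0]
contact_force: [1.2, 0.7, 2.6]
gripper_width: 0.0298
```

>>> move_arm([
  [[0,0,0],[0,0,-0.05],1],
  [[0,0,0],[0,0,-0.1],1],
  [[0,0,0.12],[0,0,-0.15],1],
  [[0,0,0.26],[0.04,0.015,-0.18],1],
  [[0,0,0.4],[0.09,0.034,-0.18],1],
  [[0,0,0.54],[0.13,0.05,-0.18],1],
  [[0,0,0.68],[0.17,0.066,-0.18],1],
  [[0,0,0.82],[0.21,0.082,-0.18],1],
])

```text
time_s: 8.75
ee_pos: [0.4712, 0.1019, 0.186]
tool_rot: [0.678, 0.735, -0.0, -0.0]
contact_force: [1.0, 0.4, -2.4]
gripper_width: 0.03
```

```bash
python3 - <<'E'
from h import *
st(); k=kiln(-.065-.052,0); print(k)
delta([k[0],k[1],.19],-10.25)
E
```

```text
t 8.75 ee [0.4712 0.1019 0.186 ] q [ 6.776e-01  7.355e-01 -1.000e-04 -1.000e-04] F [ 1.   0.4 -2.4] w 0.03 j [-0.718  0.197  0.498  1.994 -0.113  0.977 -0.083]
[0.4135694  0.21543134]
shift [ 0.1179 -0.0482 -0.004 ] rot0 [-0.     0.     0.261] rot180 [-0.    -0.    -2.881]
```

>>> move_arm([
  [[0,0,0.1],[0.035,-0.015,0],1],
  [[0,0,0.19],[0.075,-0.03,0],1],
  [[0,0,0.19],[0.105,-0.043,0],1],
  [[0,0,0.19],[0.105,-0.043,0],1],
  [[0,0,0.19],[0.105,-0.043,0],1],
  [[0,0,0.19],[0.105,-0.043,0],1],
])

```text
time_s: 9.35
ee_pos: [0.4208, 0.2005, 0.186]
tool_rot: [0.743, 0.669, -0.0, 0.0]
contact_force: [-0.4, -0.1, -1.7]
gripper_width: 0.0297
```

```bash
python3 - <<'E'
from h import *
st(); k=kiln(-.065-.052,0); print(k)
delta([k[0],k[1],.06],-10.25)
snap('wrist','w4.png')
E
```

```text
t 9.35 ee [0.4208 0.2005 0.186 ] q [ 7.431e-01  6.692e-01 -2.000e-04  2.000e-04] F [-0.4 -0.1 -1.7] w 0.0297 j [-0.913  0.161  0.444  2.028 -0.083  0.97  -0.531]
[0.4135694  0.21543134]
shift [ 0.0142 -0.0088  0.126 ] rot0 [0.    0.    0.074] rot180 [-1.000e-03  0.000e+00 -3.067e+00]
```

View pics/w4.png

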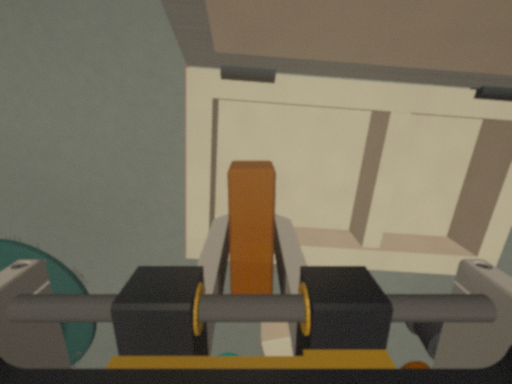

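>>> move_arm([
  [[0,0,0.074],[0.014,-0.009,0.0],1],
  [[0,0,0.074],[0.014,-0.009,0.03],1],
  [[0,0,0.074],[0.014,-0.009,0.07],1],
  [[0,0,0.074],[0.014,-0.009,0.1],1],
  [[0,0,0.074],[0.014,-0.009,0.12],1],
  [[0,0,0.074],[0.014,-0.009,0.128],1],
  [[0,0,0.074],[0.014,-0.009,0.128],1],
])

```text
time_s: 10.1
ee_pos: [0.4132, 0.2155, 0.0577]
tool_rot: [0.767, 0.641, -0.001, 0.0]
contact_force: [0.1, 0.6, -1.4]
gripper_width: 0.0302
```

```bash
python3 - <<'E'
from h import *
s=st(); Q=np.array(s['ee_pos'])[:2]-KC; print(Q@kx+.065,Q@ky)
E
```

```text
t 10.1 ee [0.4132 0.2155 0.0577] q [ 7.673e-01  6.413e-01 -7.000e-04  2.000e-04] F [ 0.1  0.6 -1.4] w 0.0302 j [-0.878  0.375  0.388  2.129 -0.222  0.676 -0.518]
-0.05241646359466533 -3.3635798403680536e-05
```

>>> move_arm([
  [[0,0,0],[0,0,0.001],0.1],
  [[0,0,0],[0,0,0.001],0.1],
  [[0,0,0],[0,0,0.001],0.1],
  [[0,0,0],[0,0,-0.03],0.1],
  [[0,0,0],[0,0,-0.08],0.1],
  [[0,0,0],[0,0,-0.12],-0.5],
  [[0,0,0],[0,0,-0.14],-1],
  [[0,0,0],[0,0,-0.14],-1],
])

```text
time_s: 10.9
ee_pos: [0.4142, 0.2172, 0.2012]
tool_rot: [0.767, 0.642, 0.003, -0.0]
contact_force: [0.3, -0.7, -1.8]
gripper_width: 0.0631
```

```bash
python3 - <<'E'
from h import *
st(); im,d,P=snap('top','t5.png'); items(P,im)
delta([.562,-.2,.15],81.2)
E
```

```text
t 10.9 ee [0.4142 0.2172 0.2012] q [ 7.668e-01  6.418e-01  2.800e-03 -2.000e-04] F [ 0.3 -0.7 -1.8] w 0.0631 j [-0.964  0.14   0.456  2.012 -0.075  0.999 -0.649]
[256. 121.] n 904 top 0.023 ctr [ 819.  -153.3] [ 73.9 245.7] long -79.2 jaw 10.8
[286. 162.] n 254 top 0.031 ctr [ 670.9 -207.8] [53.5 55.8] long -14.8 jaw 75.2
[325. 191.] n 292 top 0.031 ctr [ 575.2 -325.8] [28.4 93.9] long 42.9 jaw 132.9
[284. 196.] n 271 top 0.031 ctr [ 562.4 -200.6] [26.6 98.6] long -8.6 jaw 81.4
[286. 234.] n 264 top 0.032 ctr [ 441.1 -200.3] [52. 52.] long -1.8 jaw 88.2
shift [-0.3843  0.2195  0.0488] rot0 [ 3.000e-03 -1.000e-03 -1.594e+00] rot180 [-1.000e-03 -3.000e-03  1.548e+00]
```

View pics/t5.png

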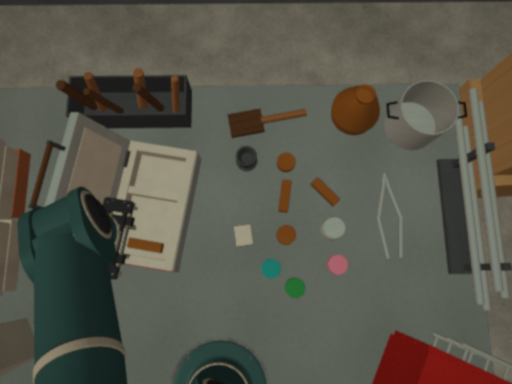

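>>> move_arm([
  [[0,0,0.14],[-0.04,0.023,0],-1],
  [[0,0,0.28],[-0.08,0.046,0],-1],
  [[0,0,0.42],[-0.12,0.069,0],-1],
  [[0,0,0.56],[-0.16,0.092,0],-1],
  [[0,0,0.7],[-0.2,0.115,0.01],-1],
  [[0,0,0.84],[-0.24,0.138,0.02],-1],
  [[0,0,0.98],[-0.28,0.161,0.03],-1],
  [[0,0,1.12],[-0.32,0.184,0.04],-1],
])

```text
time_s: 11.75
ee_pos: [0.5376, -0.1328, 0.1568]
tool_rot: [0.991, 0.134, -0.0, 0.0]
contact_force: [0.7, 0.7, -1.3]
gripper_width: 0.0941
```

```bash
python3 - <<'E'
from h import *
st(); delta([.563,-.2,.15],81.3)
E
```

```text
t 11.75 ee [ 0.5376 -0.1328  0.1568] q [ 9.910e-01  1.337e-01 -4.000e-04  1.000e-04] F [ 0.7  0.7 -1.3] w 0.0941 j [-0.428  0.44   0.785  1.861 -0.368  0.992 -0.788]
shift [0.0067 0.0715 0.0068] rot0 [-1.000e-03  0.000e+00 -2.722e+00] rot180 [0.    0.001 0.42 ]
```

>>> move_arm([
  [[0,0,0.14],[0.007,0.04,0.0],-1],
  [[0,0,0.28],[0.007,0.07,0.0],-1],
  [[0,0,0.42],[0.007,0.0715,0.0],-1],
  [[0,0,0.42],[0.007,0.0715,0.0],-1],
  [[0,0,0.42],[0.007,0.0715,0.0],-1],
])

```text
time_s: 12.25
ee_pos: [0.5633, -0.1974, 0.1572]
tool_rot: [0.997, -0.071, -0.001, 0.0]
contact_force: [-0.5, 1.3, 0.6]
gripper_width: 0.0939
```

```bash
python3 - <<'E'
from h import *
st(); delta([.563,-.2005,.006],81.3)
im,d,P=snap('wrist','w6.png'); items(P,im)
E
```

```text
t 12.25 ee [ 0.5633 -0.1974  0.1572] q [ 9.975e-01 -7.070e-02 -7.000e-04  1.000e-04] F [-0.5  1.3  0.6] w 0.0939 j [-0.343  0.555  0.862  1.754 -0.476  1.058 -1.026]
shift [0.0003 0.0031 0.1512] rot0 [-2.000e-03  0.000e+00 -3.131e+00] rot180 [0.    0.001 0.01 ]
[87.  7.] n 628 top 0.02 ctr [768.4 -59.3] [16.1 54.6] long 83.0 jaw 173.0
[246.  80.] n 2341 top 0.031 ctr [ 675.  -207.2] [55.6 56.5] long -7.9 jaw 82.1
[356. 151.] n 2134 top 0.032 ctr [ 579.  -326.3] [28.8 97.2] long 43.5 jaw 133.5
[254. 175.] n 1774 top 0.031 ctr [ 566.9 -201.6] [26.4 97.7] long -8.6 jaw 81.4
[266. 262.] n 1487 top 0.031 ctr [ 445.8 -202.3] [56.  57.7] long -8.3 jaw 81.7
```

>>> move_arm([
  [[0,0,0.01],[0.001,0.0035,0.05],-1],
  [[0,0,0.01],[0.001,0.0035,0.1],-1],
  [[0,0,0.01],[0.001,0.0035,0.14],-0.3],
  [[0,0,0.01],[0.001,0.0035,0.151],-0.3],
  [[0,0,0.01],[0.001,0.0035,0.151],1],
  [[0,0,0.01],[0.001,0.0035,0.151],1],
  [[0,0,0.01],[0.001,0.0035,0.151],1],
  [[0,0,0.01],[0.001,0.0035,0.151],1],
])

```text
time_s: 13.1
ee_pos: [0.5651, -0.2017, 0.0086]
tool_rot: [0.997, -0.078, 0.001, 0.0]
contact_force: [0.0, 0.4, -0.2]
gripper_width: 0.0491
```

>>> move_arm([
  [[0,0,0],[0,0,0],1],
  [[0,0,0],[0,0,0],1],
  [[0,0,0],[0,0,0],1],
  [[0,0,0],[0,0,0],1],
  [[0,0,0],[0,0,0],1],
])

```text
time_s: 13.6
ee_pos: [0.5644, -0.2016, 0.0074]
tool_rot: [0.997, -0.078, 0.0, -0.0]
contact_force: [-1.7, 1.4, 6.5]
gripper_width: 0.0295
```

```bash
python3 - <<'E'
from h import *
st(); k=kiln(-.065,0); print(k)
delta([k[0],k[1],.19],-10.25)
E
```

```text
t 13.6 ee [ 0.5644 -0.2016  0.0074] q [ 9.969e-01 -7.810e-02  1.000e-04 -1.000e-04] F [-1.7  1.4  6.5] w 0.0295 j [-0.224  0.749  0.707  1.828 -0.654  0.814 -0.907]
[0.46473856 0.20617297]
shift [-0.1618 -0.3873 -0.1826] rot0 [ 0.    -0.    -1.548] rot180 [-0.    -0.     1.593]
```

>>> move_arm([
  [[0,0,0],[0,0,-0.05],1],
  [[0,0,0],[0,0,-0.1],1],
  [[0,0,-0.14],[-0.01,-0.02,-0.15],1],
  [[0,0,-0.28],[-0.025,-0.06,-0.18],1],
  [[0,0,-0.42],[-0.04,-0.1,-0.183],1],
  [[0,0,-0.56],[-0.055,-0.135,-0.183],1],
  [[0,0,-0.7],[-0.072,-0.17,-0.183],1],
  [[0,0,-0.84],[-0.088,-0.21,-0.183],1],
])

```text
time_s: 14.4
ee_pos: [0.5091, 0.0205, 0.1902]
tool_rot: [0.941, 0.338, 0.0, 0.0]
contact_force: [1.5, 0.1, -2.5]
gripper_width: 0.0299
```

```bash
python3 - <<'E'
from h import *
st(); k=kiln(-.065,0)
delta([k[0],k[1],.19],-10.25)
E
```

```text
t 14.4 ee [0.5091 0.0205 0.1902] q [9.413e-01 3.376e-01 1.000e-04 0.000e+00] F [ 1.5  0.1 -2.5] w 0.0299 j [-0.714  0.279  0.724  1.933 -0.217  1.008 -0.774]
shift [ 0.0838 -0.1715  0.0002] rot0 [ 0.    -0.    -0.703] rot180 [-0.    -0.     2.438]
```

>>> move_arm([
  [[0,0,-0.14],[0.018,-0.037,0],1],
  [[0,0,-0.28],[0.036,-0.074,0],1],
  [[0,0,-0.42],[0.052,-0.107,0],1],
  [[0,0,-0.56],[0.068,-0.14,0],1],
  [[0,0,-0.703],[0.084,-0.171,0],1],
  [[0,0,-0.703],[0.084,-0.171,0],1],
  [[0,0,-0.703],[0.084,-0.171,0],1],
])

```text
time_s: 15.1
ee_pos: [0.4669, 0.2051, 0.1898]
tool_rot: [0.769, 0.639, -0.0, 0.0]
contact_force: [0.0, 0.3, -1.8]
gripper_width: 0.0297
```

```bash
python3 - <<'E'
from h import *
st(); k=kiln(-.065,0)
delta([k[0],k[1],.058],-10.25)
snap('wrist','w7.png')
E
```

```text
t 15.1 ee [0.4669 0.2051 0.1898] q [ 7.692e-01  6.390e-01 -3.000e-04  1.000e-04] F [ 0.   0.3 -1.8] w 0.0297 j [-0.913  0.25   0.511  1.927 -0.144  1.001 -0.522]
shift [ 0.0007 -0.0022  0.1318] rot0 [-0.     0.001 -0.005] rot180 [1.000e-03 0.000e+00 3.136e+00]
```

View pics/w7.png

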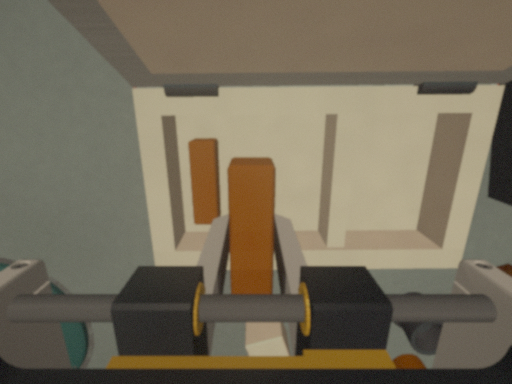

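The first bar lies flat at (204,180), and the held bar is lined up for the middle slot.

>>> move_arm([
  [[0,0,-0.005],[0.001,-0.002,0.05],1],
  [[0,0,-0.005],[0.001,-0.002,0.09],1],
  [[0,0,-0.005],[0.001,-0.002,0.12],1],
  [[0,0,-0.005],[0.001,-0.002,0.132],1],
  [[0,0,-0.005],[0.001,-0.002,0.132],1],
  [[0,0,-0.005],[0.001,-0.002,0.132],0.1],
  [[0,0,-0.005],[0.001,-0.002,0.132],0.1],
  [[0,0,-0.005],[0.001,-0.002,0.132],0.1],
])

```text
time_s: 15.95
ee_pos: [0.4659, 0.2066, 0.0589]
tool_rot: [0.768, 0.641, 0.001, 0.0]
contact_force: [-0.0, -0.2, -0.1]
gripper_width: 0.0417
```

>>> move_arm([
  [[0,0,0],[0,0,-0.02],0.1],
  [[0,0,0],[0,0,-0.06],0.1],
  [[0,0,0],[0,0,-0.11],-0.5],
  [[0,0,0],[0,0,-0.14],-1],
  [[0,0,0],[0,0,-0.14],-1],
])

```text
time_s: 16.45
ee_pos: [0.4672, 0.2073, 0.2026]
tool_rot: [0.768, 0.641, 0.004, 0.0]
contact_force: [0.4, 0.7, -0.0]
gripper_width: 0.0633
```

```bash
python3 - <<'E'
from h import *
st(); im,d,P=snap('top','t8.png'); items(P,im)
delta([.576,-.326,.15],133.2)
E
```

```text
t 16.45 ee [0.4672 0.2073 0.2026] q [7.676e-01 6.409e-01 3.600e-03 1.000e-04] F [ 0.4  0.7 -0. ] w 0.0633 j [-0.93   0.232  0.525  1.917 -0.138  1.02  -0.525]
[256. 121.] n 913 top 0.023 ctr [ 816.8 -154.5] [ 74.7 245.6] long -81.2 jaw 8.8
[286. 162.] n 257 top 0.031 ctr [ 670.7 -207. ] [52.9 56. ] long -19.6 jaw 70.4
[325. 191.] n 298 top 0.031 ctr [ 574.7 -325.3] [29.7 93.8] long 42.5 jaw 132.5
[286. 234.] n 266 top 0.032 ctr [ 441.1 -200.4] [51.9 52.1] long 89.0 jaw 179.0
shift [-0.5052  0.2028  0.0491] rot0 [ 5.000e-03  2.000e-03 -2.504e+00] rot180 [ 0.002 -0.004  0.638]
```

>>> move_arm([
  [[0,0,0.08],[-0.045,0.018,0],-1],
  [[0,0,0.16],[-0.09,0.036,0],-1],
  [[0,0,0.24],[-0.135,0.054,0],-1],
  [[0,0,0.32],[-0.18,0.072,0],-1],
  [[0,0,0.4],[-0.225,0.09,0.01],-1],
  [[0,0,0.48],[-0.27,0.108,0.02],-1],
  [[0,0,0.56],[-0.315,0.126,0.03],-1],
  [[0,0,0.638],[-0.36,0.144,0.04],-1],
])

```text
time_s: 17.3
ee_pos: [0.5426, -0.1752, 0.1569]
tool_rot: [0.93, 0.367, -0.0, -0.0]
contact_force: [0.9, 0.7, 0.1]
gripper_width: 0.094
```

```bash
python3 - <<'E'
from h import *
st(); delta([.576,-.326,.15],133)
E
```

```text
t 17.3 ee [ 0.5426 -0.1752  0.1569] q [ 9.304e-01  3.666e-01 -4.000e-04 -2.000e-04] F [0.9 0.7 0.1] w 0.094 j [-0.323  0.465  0.756  1.82  -0.372  1.005 -0.237]
shift [-0.0784  0.1331  0.0069] rot0 [-1.000e-03 -1.000e-03 -3.141e+00] rot180 [-0.001  0.001  0.   ]
```

>>> move_arm([
  [[0,0,0],[-0.024,0.04,0],-1],
  [[0,0,0],[-0.048,0.082,0.0],-1],
  [[0,0,0],[-0.07,0.12,0.0],-1],
  [[0,0,0],[-0.078,0.133,0.0],-1],
  [[0,0,0],[-0.078,0.133,0.0],-1],
  [[0,0,0],[-0.078,0.133,0.0],-1],
])

```text
time_s: 17.9
ee_pos: [0.5767, -0.3229, 0.1573]
tool_rot: [0.93, 0.368, -0.0, -0.001]
contact_force: [-0.6, -0.0, -0.1]
gripper_width: 0.094
```

```bash
python3 - <<'E'
from h import *
st(); delta([.5765,-.3265,.006],133)
im,d,P=snap('wrist','w9.png'); items(P,im)
E
```

```text
t 17.9 ee [ 0.5767 -0.3229  0.1573] q [ 9.298e-01  3.680e-01 -4.000e-04 -5.000e-04] F [-0.6 -0.  -0.1] w 0.094 j [-0.023  0.627  0.72   1.579 -0.448  1.107 -0.011]
shift [-0.0026  0.0027  0.1513] rot0 [-0.000e+00 -2.000e-03 -3.138e+00] rot180 [-0.001  0.     0.003]
[235.  40.] n 2720 top 0.031 ctr [ 674.5 -208. ] [57. 58.] long 34.7 jaw 124.7
[254. 178.] n 1793 top 0.031 ctr [ 579.1 -326.7] [27.1 97.5] long 43.2 jaw 133.2
[106. 189.] n 1820 top 0.032 ctr [ 445.4 -202.3] [56.4 57.6] long -4.9 jaw 85.1
```

View pics/w9.png

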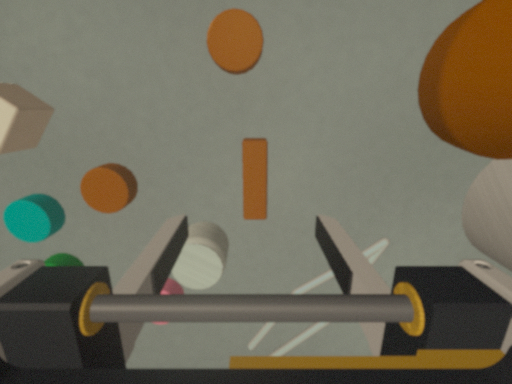

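The bar is at pixel (254,178), the tin at (198,255) is clear of the fingers. Grasping.

>>> move_arm([
  [[0,0,0],[-0.002,0.003,0.05],-1],
  [[0,0,0],[-0.002,0.003,0.1],-1],
  [[0,0,0],[-0.002,0.003,0.14],-0.3],
  [[0,0,0],[-0.002,0.003,0.151],-0.3],
  [[0,0,0],[-0.002,0.003,0.151],1],
  [[0,0,0],[-0.002,0.003,0.151],1],
  [[0,0,0],[-0.002,0.003,0.151],1],
  [[0,0,0],[-0.002,0.003,0.151],1],
])

```text
time_s: 18.75
ee_pos: [0.5785, -0.3276, 0.0088]
tool_rot: [0.93, 0.368, 0.001, 0.001]
contact_force: [-0.1, -0.0, -0.5]
gripper_width: 0.0494
```

>>> move_arm([
  [[0,0,0],[0,0,0],1],
  [[0,0,0],[0,0,0],1],
  [[0,0,0],[0,0,0],1],
  [[0,0,0],[0,0,0],1],
  [[0,0,0],[0,0,0],1],
])

```text
time_s: 19.25
ee_pos: [0.5777, -0.3274, 0.0074]
tool_rot: [0.93, 0.368, 0.0, 0.0]
contact_force: [-0.7, 1.8, 6.3]
gripper_width: 0.03
```

```bash
python3 - <<'E'
from h import *
st(); k=kiln(-.065+.052,0); print(k)
delta([k[0],k[1],.19],-10.25)
E
```

```text
t 19.25 ee [ 0.5777 -0.3274  0.0074] q [9.299e-01 3.679e-01 1.000e-04 1.000e-04] F [-0.7  1.8  6.3] w 0.03 j [ 0.053  0.805  0.612  1.65  -0.572  0.872  0.08 ]
[0.51590771 0.19691459]
shift [ 0.3138 -0.4246 -0.1826] rot0 [ 0.    -0.    -0.638] rot180 [-0.    -0.     2.503]
```

>>> move_arm([
  [[0,0,0],[0,0,-0.05],1],
  [[0,0,0],[0,0,-0.1],1],
  [[0,0,-0.05],[0.01,-0.015,-0.145],1],
  [[0,0,-0.12],[0.035,-0.047,-0.175],1],
  [[0,0,-0.19],[0.062,-0.084,-0.183],1],
  [[0,0,-0.26],[0.089,-0.121,-0.183],1],
  [[0,0,-0.33],[0.116,-0.158,-0.183],1],
  [[0,0,-0.4],[0.143,-0.195,-0.183],1],
])

```text
time_s: 20.05
ee_pos: [0.5477, -0.0855, 0.19]
tool_rot: [0.837, 0.547, -0.0, -0.0]
contact_force: [1.3, 0.6, -2.6]
gripper_width: 0.0299
```

```bash
python3 - <<'E'
from h import *
st(); k=kiln(-.065+.052,0)
delta([k[0],k[1],.19],-10.25)
E
```

```text
t 20.05 ee [ 0.5477 -0.0855  0.19  ] q [ 8.374e-01  5.466e-01 -0.000e+00 -1.000e-04] F [ 1.3  0.6 -2.6] w 0.0299 j [-0.441  0.365  0.674  1.826 -0.262  1.04  -0.079]
shift [ 0.2457 -0.1428  0.    ] rot0 [-0.    -0.    -0.235] rot180 [-0.     0.     2.906]
```

>>> move_arm([
  [[0,0,-0.05],[0.038,-0.022,0],1],
  [[0,0,-0.1],[0.076,-0.044,0],1],
  [[0,0,-0.15],[0.115,-0.067,0],1],
  [[0,0,-0.2],[0.155,-0.09,0],1],
  [[0,0,-0.235],[0.2,-0.116,0],1],
  [[0,0,-0.235],[0.246,-0.143,0],1],
  [[0,0,-0.235],[0.246,-0.143,0],1],
  [[0,0,-0.235],[0.246,-0.143,0],1],
])

```text
time_s: 20.85
ee_pos: [0.5168, 0.1968, 0.1896]
tool_rot: [0.768, 0.641, -0.0, -0.0]
contact_force: [0.7, -0.7, -2.5]
gripper_width: 0.0297
```

```bash
python3 - <<'E'
from h import *
st(); k=kiln(-.065+.052,0)
delta([k[0],k[1],.058],-10.25)
snap('wrist','w10.png')
E
```

```text
t 20.85 ee [0.5168 0.1968 0.1896] q [ 7.676e-01  6.409e-01 -4.000e-04 -0.000e+00] F [ 0.7 -0.7 -2.5] w 0.0297 j [-0.849  0.338  0.529  1.826 -0.196  1.031 -0.423]
shift [ 0.     -0.0008  0.1316] rot0 [-0.001  0.001 -0.001] rot180 [1.000e-03 1.000e-03 3.141e+00]
```

View pics/w10.png

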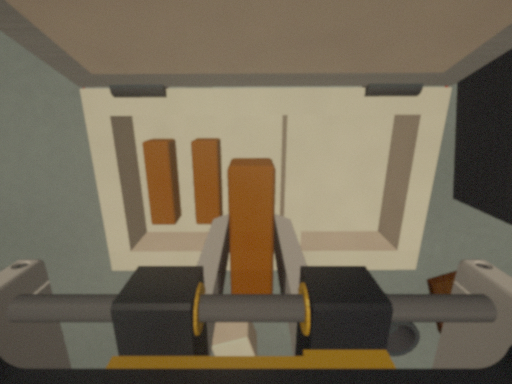

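Two bars sit at (160,180) and (207,180). The held one is lined up just left of the divider at (284,165), so I'll lower and release.

>>> move_arm([
  [[0,0,0],[0,-0.001,0.05],1],
  [[0,0,0],[0,-0.001,0.09],1],
  [[0,0,0],[0,-0.001,0.12],1],
  [[0,0,0],[0,-0.001,0.132],1],
  [[0,0,0],[0,-0.001,0.132],1],
  [[0,0,0],[0,-0.001,0.132],0.12],
  [[0,0,0],[0,-0.001,0.132],0.12],
  [[0,0,0],[0,-0.001,0.132],0.12],
])

```text
time_s: 21.7
ee_pos: [0.517, 0.1957, 0.059]
tool_rot: [0.769, 0.64, 0.001, 0.0]
contact_force: [-0.0, 0.7, 0.1]
gripper_width: 0.0411
```

>>> move_arm([
  [[0,0,0],[0,0,-0.02],0.12],
  [[0,0,0],[0,0,-0.06],0.12],
  [[0,0,0],[0,0,-0.11],-0.5],
  [[0,0,0],[0,0,-0.14],-1],
  [[0,0,0],[0,0,-0.14],-1],
])

```text
time_s: 22.2
ee_pos: [0.5183, 0.1964, 0.2027]
tool_rot: [0.769, 0.64, 0.004, 0.0]
contact_force: [-0.2, -0.1, -1.0]
gripper_width: 0.0614
```

```bash
python3 - <<'E'
from h import *
st(); im,d,P=snap('top','t11.png'); items(P,im)
delta([.672,-.2075,.15],-30)
delta([.672,-.2075,.15],60)
E
```

```text
t 22.2 ee [0.5183 0.1964 0.2027] q [7.685e-01 6.398e-01 3.500e-03 5.000e-04] F [-0.2 -0.1 -1. ] w 0.0614 j [-0.859  0.321  0.542  1.816 -0.191  1.049 -0.427]
[256. 121.] n 902 top 0.022 ctr [ 816.9 -153.5] [ 73.8 246.8] long -80.5 jaw 9.5
[286. 162.] n 257 top 0.031 ctr [ 670.9 -206.6] [53.7 55.7] long -2.3 jaw 87.7
[286. 234.] n 268 top 0.031 ctr [ 441.  -200.2] [51.9 51.9] long -0.3 jaw 89.7
shift [-0.3692  0.2251  0.0498] rot0 [ 0.002 -0.003  0.342] rot180 [ 0.005  0.003 -2.8  ]
shift [-0.3692  0.2251  0.0498] rot0 [ 4.000e-03 -1.000e-03 -1.229e+00] rot180 [-1.000e-03 -5.000e-03  1.912e+00]
```

View pics/t11.png

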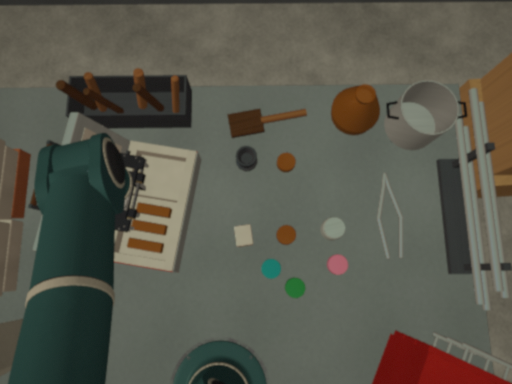

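>>> move_arm([
  [[0,0,0.04],[-0.041,0.025,0],-1],
  [[0,0,0.08],[-0.082,0.05,0],-1],
  [[0,0,0.12],[-0.123,0.075,0],-1],
  [[0,0,0.16],[-0.164,0.1,0],-1],
  [[0,0,0.2],[-0.205,0.125,0.01],-1],
  [[0,0,0.25],[-0.246,0.15,0.02],-1],
  [[0,0,0.3],[-0.29,0.177,0.03],-1],
  [[0,0,0.342],[-0.33,0.2,0.04],-1],
])

```text
time_s: 23.05
ee_pos: [0.6534, -0.1668, 0.1565]
tool_rot: [0.867, 0.499, -0.0, -0.0]
contact_force: [0.1, 0.7, -0.4]
gripper_width: 0.0941
```

```bash
python3 - <<'E'
from h import *
st(); delta([.673,-.207,.15],-30)
E
```

```text
t 23.05 ee [ 0.6534 -0.1668  0.1565] q [ 8.666e-01  4.990e-01 -4.000e-04 -4.000e-04] F [ 0.1  0.7 -0.4] w 0.0941 j [-0.227  0.63   0.644  1.541 -0.406  1.109 -0.017]
shift [-0.0249  0.0372  0.0065] rot0 [-0.001  0.    -0.002] rot180 [1.000e-03 2.000e-03 3.139e+00]
```

>>> move_arm([
  [[0,0,0],[-0.025,0.037,0],-1],
  [[0,0,0],[-0.025,0.037,0],-1],
  [[0,0,0],[-0.025,0.037,0],-1],
  [[0,0,0],[-0.025,0.037,0],-1],
])

```text
time_s: 23.45
ee_pos: [0.6725, -0.2041, 0.1573]
tool_rot: [0.866, 0.5, -0.0, -0.001]
contact_force: [0.5, 0.2, 0.8]
gripper_width: 0.0936
```

```bash
python3 - <<'E'
from h import *
st(); delta([.673,-.207,.006],-30)
im,d,P=snap('wrist','w12.png'); items(P,im)
E
```

```text
t 23.45 ee [ 0.6725 -0.2041  0.1573] q [ 8.659e-01  5.001e-01 -3.000e-04 -5.000e-04] F [0.5 0.2 0.8] w 0.0936 j [-0.153  0.68   0.636  1.456 -0.422  1.146  0.028]
shift [-0.0023  0.0021  0.1513] rot0 [-0.001 -0.     0.   ] rot180 [ 0.000e+00 -2.000e-03 -3.141e+00]
[329.  55.] n 7644 top 0.024 ctr [ 832.2 -153.5] [ 75.6 240.9] long -71.5 jaw 18.5
[254. 179.] n 1776 top 0.031 ctr [ 675.5 -206.6] [55.8 56.5] long 76.8 jaw 166.8
[104. 254.] n 1229 top 0.031 ctr [ 451.3 -197.9] [44.9 58. ] long -53.3 jaw 36.7
```

View pics/w12.png

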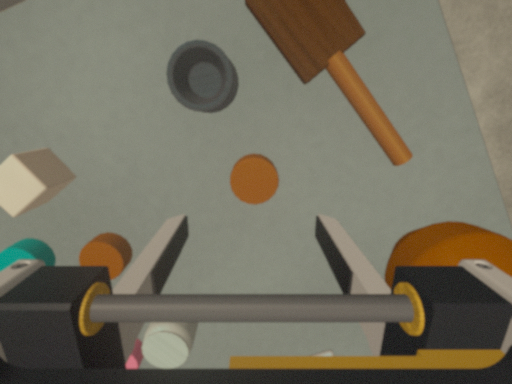

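The amber puck is at (254,179) with clear space all round. Grasping.

>>> move_arm([
  [[0,0,0],[-0.002,0.002,0.05],-1],
  [[0,0,0],[-0.002,0.002,0.1],-1],
  [[0,0,0],[-0.002,0.002,0.14],-1],
  [[0,0,0],[-0.002,0.002,0.151],-1],
  [[0,0,0],[-0.002,0.002,0.151],1],
  [[0,0,0],[-0.002,0.002,0.151],1],
  [[0,0,0],[-0.002,0.002,0.151],1],
  [[0,0,0],[-0.002,0.002,0.151],1],
])

```text
time_s: 24.3
ee_pos: [0.6745, -0.2081, 0.0089]
tool_rot: [0.866, 0.5, 0.001, 0.001]
contact_force: [-0.2, -0.7, -0.1]
gripper_width: 0.0658
```

>>> move_arm([
  [[0,0,0],[0,0,0],1],
  [[0,0,0],[0,0,0],1],
  [[0,0,0],[0,0,0],1],
  [[0,0,0],[0,0,0],1],
])

```text
time_s: 24.7
ee_pos: [0.6741, -0.2081, 0.0084]
tool_rot: [0.866, 0.5, 0.001, 0.0]
contact_force: [-2.0, 0.6, 9.0]
gripper_width: 0.0594
```

```bash
python3 - <<'E'
from h import *
st(); k=kiln(.0975,.038); print(k)
delta([k[0],k[1],.19],-10.25)
E
```

```text
t 24.7 ee [ 0.6741 -0.2081  0.0084] q [8.662e-01 4.998e-01 6.000e-04 4.000e-04] F [-2.   0.6  9. ] w 0.0594 j [-0.1    0.845  0.551  1.529 -0.518  0.914  0.097]
[0.6314079  0.21463339]
shift [ 0.3447 -0.2483 -0.1818] rot0 [ 0.001 -0.    -0.345] rot180 [-1.000e-03 -2.000e-03  2.796e+00]
```

>>> move_arm([
  [[0,0,0],[0,0,-0.05],1],
  [[0,0,0],[0,0,-0.1],1],
  [[0,0,-0.03],[0.01,-0.007,-0.145],1],
  [[0,0,-0.07],[0.035,-0.025,-0.175],1],
  [[0,0,-0.12],[0.07,-0.05,-0.182],1],
  [[0,0,-0.17],[0.107,-0.077,-0.182],1],
  [[0,0,-0.22],[0.144,-0.104,-0.182],1],
  [[0,0,-0.27],[0.181,-0.131,-0.182],1],
])

```text
time_s: 25.5
ee_pos: [0.6501, 0.0162, 0.1895]
tool_rot: [0.79, 0.613, 0.0, -0.0]
contact_force: [0.9, 0.8, -2.4]
gripper_width: 0.0597
```

```bash
python3 - <<'E'
from h import *
st(); k=kiln(.0975,.038)
delta([k[0],k[1],.19],-10.25)
E
```

```text
t 25.5 ee [0.6501 0.0162 0.1895] q [ 7.904e-01  6.126e-01  2.000e-04 -0.000e+00] F [ 0.9  0.8 -2.4] w 0.0597 j [-0.486  0.536  0.591  1.578 -0.321  1.126 -0.074]
shift [ 0.1875 -0.0677 -0.0005] rot0 [ 0.    -0.    -0.073] rot180 [-0.    -0.     3.068]
```

>>> move_arm([
  [[0,0,-0.03],[0.04,-0.014,0],1],
  [[0,0,-0.06],[0.08,-0.029,0],1],
  [[0,0,-0.073],[0.12,-0.043,0],1],
  [[0,0,-0.073],[0.16,-0.058,0],1],
  [[0,0,-0.073],[0.1875,-0.068,0],1],
  [[0,0,-0.073],[0.1875,-0.068,0],1],
  [[0,0,-0.073],[0.1875,-0.068,0],1],
])

```text
time_s: 26.2
ee_pos: [0.6318, 0.2131, 0.1891]
tool_rot: [0.768, 0.641, -0.0, 0.0]
contact_force: [0.5, 0.1, -1.8]
gripper_width: 0.0595
```

```bash
python3 - <<'E'
from h import *
st(); k=kiln(.0975,.038)
delta([k[0],k[1],.059],-10.25)
snap('wrist','w13.png')
E
```

```text
t 26.2 ee [0.6318 0.2131 0.1891] q [ 7.679e-01  6.406e-01 -2.000e-04  1.000e-04] F [ 0.5  0.1 -1.8] w 0.0595 j [-0.743  0.557  0.542  1.53  -0.305  1.139 -0.32 ]
shift [ 0.0015 -0.0007  0.1301] rot0 [-0.     0.    -0.001] rot180 [1.00e-03 0.00e+00 3.14e+00]
```

View pics/w13.png

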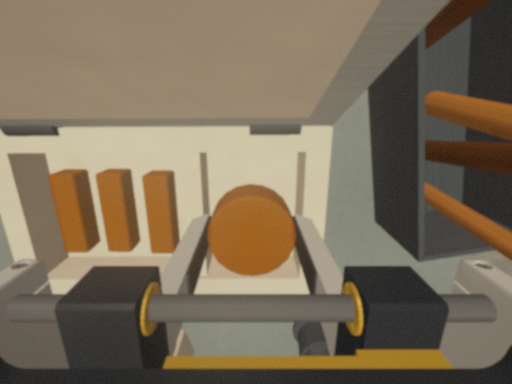

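```bash
python3 - <<'E'
from h import *
s=st(); f,cx,cy,M,t=cal('wrist'); C=-M.T@t; print('cam',C,'rel',C-np.array(s['ee_pos']),'kiln',(C[:2]-KC)@ky, 'axis',M[2])
z=np.load('pics/w13.png.npz'); P=cloud('wrist',z['d']); 
k=(P[...,2]>.14)&(P[...,2]<.35)&((P[...,:2]-KC)@ky>.08)&(abs((P[...,:2]-KC)@kx)<.17); yy=((P[...,:2]-KC)@ky)[k]; h=P[...,2][k]
for a in (.14,.16,.2,.25,.3):
    m=abs(h-a)<.005
    if m.any(): print(a,np.percentile(yy[m],[2,50]))
E
```

```text
t 26.25 ee [0.6321 0.2119 0.1892] q [ 7.684e-01  6.399e-01 -2.000e-04  3.000e-04] F [-0.5 -0.3 -2.3] w 0.0594 j [-0.742  0.557  0.543  1.531 -0.305  1.139 -0.32 ]
cam [0.64834656 0.29423116 0.36918233] rel [0.01623224 0.08229682 0.18002104] kiln 0.11934182655457419 axis [-0.05225779 -0.28276643 -0.9577642 ]
0.14 [0.1140265  0.11543094]
0.16 [0.12028371 0.1225134 ]
0.2 [0.13635494 0.13867053]
0.25 [0.15610592 0.1578414 ]
```

>>> move_arm([
  [[0,0,0],[-0.001,-0.001,0.04],1],
  [[0,0,0],[-0.001,-0.001,0.08],1],
  [[0,0,0],[-0.001,-0.001,0.115],1],
  [[0,0,0],[-0.001,-0.001,0.13],1],
  [[0,0,0],[-0.001,-0.001,0.13],1],
])

```text
time_s: 26.75
ee_pos: [0.6305, 0.2106, 0.0579]
tool_rot: [0.769, 0.64, -0.001, -0.0]
contact_force: [0.0, -0.4, -1.4]
gripper_width: 0.0596
```

```bash
python3 - <<'E'
from h import *
s=st(); Q=np.array(s['ee_pos'])[:2]-KC; print(Q@kx-.0975,Q@ky)
E
```

```text
t 26.75 ee [0.6305 0.2106 0.0579] q [ 7.687e-01  6.396e-01 -1.100e-03 -1.000e-04] F [ 0.  -0.4 -1.4] w 0.0596 j [-0.701  0.697  0.481  1.626 -0.383  0.916 -0.262]
-0.00017419411273941754 0.03389644813260011
```

>>> move_arm([
  [[0,0,0],[0,0,0.001],-0.45],
  [[0,0,0],[0,0,0.001],-0.45],
  [[0,0,0],[0,0,0.001],-0.45],
  [[0,0,0],[0,0,-0.02],-0.45],
  [[0,0,0],[0,0,-0.06],-0.45],
  [[0,0,0],[0,0,-0.1],-0.45],
  [[0,0,0],[0,0,-0.13],-1],
  [[0,0,0],[0,0,-0.13],-1],
])

```text
time_s: 27.55
ee_pos: [0.6329, 0.2125, 0.1943]
tool_rot: [0.768, 0.64, 0.003, 0.001]
contact_force: [0.0, -0.2, 1.4]
gripper_width: 0.0809
```

```bash
python3 - <<'E'
from h import *
st(); im,d,P=snap('top','t14.png'); items(P,im); snap('wrist','w14.png')
delta([.443,-.201,.15],-10)
delta([.443,-.201,.15],-60)
E
```

```text
t 27.55 ee [0.6329 0.2125 0.1943] q [0.7682 0.6402 0.0034 0.001 ] F [ 0.  -0.2  1.4] w 0.0809 j [-0.745  0.55   0.546  1.53  -0.305  1.14  -0.32 ]
[255. 121.] n 880 top 0.023 ctr [ 817.5 -149.5] [ 74.1 236.9] long -79.9 jaw 10.1
[286. 234.] n 267 top 0.031 ctr [ 441.1 -200.3] [51.6 52.4] long 89.3 jaw 179.3
shift [-0.4404 -0.1106  0.0393] rot0 [ 0.001 -0.001 -0.007] rot180 [-2.000e-03 -2.000e-03  3.135e+00]
shift [-0.4404 -0.1106  0.0393] rot0 [ 0.001 -0.001  0.866] rot180 [ 2.000e-03  1.000e-03 -2.276e+00]
```

View pics/w14.png

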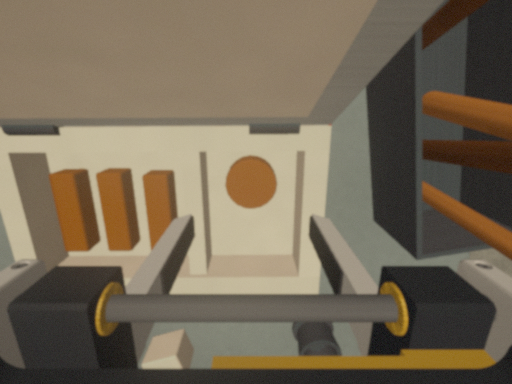

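The puck lies flat at (251,182) and all three bars are in place. The last puck is next.

>>> move_arm([
  [[0,0,0],[-0.045,-0.011,0],-1],
  [[0,0,0],[-0.09,-0.022,0],-1],
  [[0,0,0],[-0.135,-0.034,0],-1],
  [[0,0,0],[-0.18,-0.045,0],-1],
  [[0,0,0],[-0.225,-0.056,0.01],-1],
  [[0,0,0],[-0.27,-0.068,0.02],-1],
  [[0,0,0],[-0.315,-0.079,0.03],-1],
  [[0,0,0],[-0.36,-0.09,0.035],-1],
])

```text
time_s: 28.45
ee_pos: [0.4756, -0.127, 0.1527]
tool_rot: [0.768, 0.64, -0.001, -0.001]
contact_force: [0.2, -0.3, 0.8]
gripper_width: 0.0941
```

```bash
python3 - <<'E'
from h import *
st(); delta([.443,-.201,.15],-10)
E
```

```text
t 28.45 ee [ 0.4756 -0.127   0.1527] q [ 7.681e-01  6.404e-01 -7.000e-04 -6.000e-04] F [ 0.2 -0.3  0.8] w 0.0941 j [-0.382  0.294  0.681  2.007 -0.231  0.918  0.239]
shift [-0.0787 -0.0187  0.0027] rot0 [-0.002  0.    -0.006] rot180 [0.000e+00 3.000e-03 3.135e+00]
```

>>> move_arm([
  [[0,0,0],[-0.04,-0.01,0],-1],
  [[0,0,0],[-0.075,-0.018,0],-1],
  [[0,0,0],[-0.079,-0.019,0],-1],
  [[0,0,0],[-0.079,-0.019,0],-1],
  [[0,0,0],[-0.079,-0.019,0],-1],
])

```text
time_s: 28.95
ee_pos: [0.4448, -0.199, 0.1536]
tool_rot: [0.768, 0.641, -0.0, -0.0]
contact_force: [0.1, -0.5, 0.2]
gripper_width: 0.0941
```

```bash
python3 - <<'E'
from h import *
st(); delta([.443,-.201,.007],-10)
im,d,P=snap('wrist','w15.png'); items(P,im)
E
```

```text
t 28.95 ee [ 0.4448 -0.199   0.1536] q [ 7.678e-01  6.407e-01 -2.000e-04 -3.000e-04] F [ 0.1 -0.5  0.2] w 0.0941 j [-0.253  0.288  0.714  2.019 -0.236  0.917  0.406]
shift [-0.0023 -0.0013  0.1466] rot0 [-0.001 -0.    -0.006] rot180 [-0.000e+00  1.000e-03  3.136e+00]
[251. 180.] n 1835 top 0.031 ctr [ 444.4 -200.4] [56.1 56.6] long 81.2 jaw 171.2
```

View pics/w15.png

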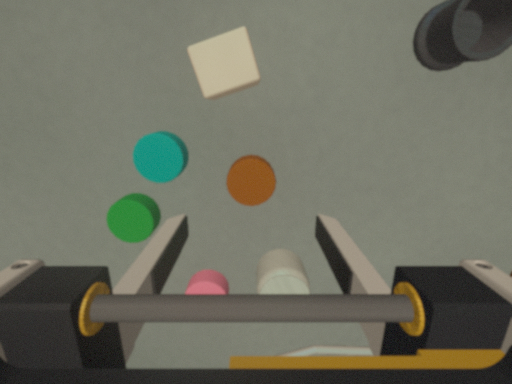

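>>> move_arm([
  [[0,0,0],[-0.002,-0.001,0.04],-0.7],
  [[0,0,0],[-0.002,-0.001,0.08],-0.7],
  [[0,0,0],[-0.002,-0.001,0.12],-0.7],
  [[0,0,0],[-0.002,-0.001,0.14],-0.7],
  [[0,0,0],[-0.002,-0.001,0.146],-0.7],
  [[0,0,0],[-0.002,-0.001,0.146],1],
  [[0,0,0],[-0.002,-0.001,0.146],1],
  [[0,0,0],[-0.002,-0.001,0.146],1],
])

```text
time_s: 29.8
ee_pos: [0.4441, -0.2018, 0.0092]
tool_rot: [0.768, 0.64, 0.001, 0.001]
contact_force: [2.5, -0.3, 2.1]
gripper_width: 0.06
```

>>> move_arm([
  [[0,0,0],[0,0,0],1],
  [[0,0,0],[0,0,0],1],
  [[0,0,0],[0,0,0],1],
  [[0,0,0],[0,0,0],1],
])

```text
time_s: 30.2
ee_pos: [0.4441, -0.2018, 0.0092]
tool_rot: [0.768, 0.64, 0.001, 0.001]
contact_force: [-0.7, 1.3, 9.1]
gripper_width: 0.0596
```

```bash
python3 - <<'E'
from h import *
st(); k=kiln(.0975,-.036); print(k)
delta([k[0],k[1],.19],-10.25)
E
```

```text
t 30.2 ee [ 0.4441 -0.2018  0.0092] q [7.681e-01 6.404e-01 7.000e-04 6.000e-04] F [-0.7  1.3  9.1] w 0.0596 j [-0.089  0.538  0.552  2.103 -0.481  0.622  0.616]
[0.61823252 0.14181575]
shift [ 0.3694  0.1098 -0.1805] rot0 [ 0.002 -0.    -0.002] rot180 [-0.00e+00 -3.00e-03  3.14e+00]
```

>>> move_arm([
  [[0,0,0],[0,0,-0.05],1],
  [[0,0,0],[0,0,-0.1],1],
  [[0,0,0],[0.01,0.003,-0.145],1],
  [[0,0,0],[0.04,0.012,-0.175],1],
  [[0,0,0],[0.08,0.024,-0.18],1],
  [[0,0,0],[0.12,0.036,-0.18],1],
  [[0,0,0],[0.16,0.048,-0.18],1],
  [[0,0,0],[0.2,0.06,-0.18],1],
])

```text
time_s: 31.0
ee_pos: [0.5387, -0.0141, 0.1888]
tool_rot: [0.768, 0.64, 0.001, 0.0]
contact_force: [0.7, -0.4, -1.9]
gripper_width: 0.0594
```

```bash
python3 - <<'E'
from h import *
st(); k=kiln(.0975,-.036)
delta([k[0],k[1],.19],-10.25)
E
```

```text
t 31.0 ee [ 0.5387 -0.0141  0.1888] q [7.681e-01 6.403e-01 6.000e-04 1.000e-04] F [ 0.7 -0.4 -1.9] w 0.0594 j [-0.57   0.331  0.659  1.865 -0.236  1.023  0.005]
shift [ 0.1676  0.0501 -0.001 ] rot0 [ 0.001 -0.001 -0.002] rot180 [-1.000e-03 -1.000e-03  3.139e+00]
```

>>> move_arm([
  [[0,0,0],[0.04,0.012,0],1],
  [[0,0,0],[0.08,0.024,0],1],
  [[0,0,0],[0.12,0.036,0],1],
  [[0,0,0],[0.155,0.046,0],1],
  [[0,0,0],[0.168,0.05,0],1],
  [[0,0,0],[0.168,0.05,0],1],
  [[0,0,0],[0.168,0.05,0],1],
])

```text
time_s: 31.7
ee_pos: [0.6174, 0.1393, 0.1883]
tool_rot: [0.768, 0.64, -0.0, 0.0]
contact_force: [-0.1, -0.9, -2.7]
gripper_width: 0.0596
```

```bash
python3 - <<'E'
from h import *
st(); k=kiln(.0975,-.036)
delta([k[0],k[1],.059],-10.25)
snap('wrist','w16.png')
E
```

```text
t 31.7 ee [0.6174 0.1393 0.1883] q [ 7.684e-01  6.400e-01 -2.000e-04  2.000e-04] F [-0.1 -0.9 -2.7] w 0.0596 j [-0.695  0.504  0.588  1.626 -0.304  1.105 -0.208]
shift [0.0027 0.0004 0.1293] rot0 [ 0.     0.001 -0.003] rot180 [ 1.000e-03 -0.000e+00  3.139e+00]
```

View pics/w16.png

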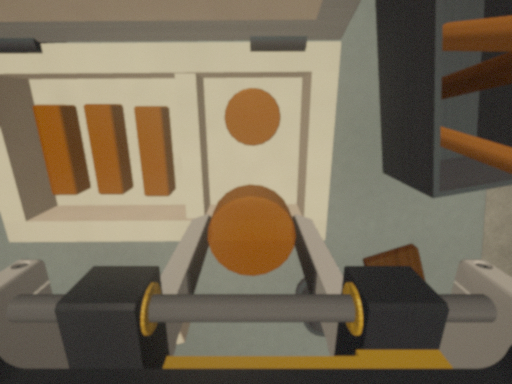

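>>> move_arm([
  [[0,0,0],[0.002,0,0.04],1],
  [[0,0,0],[0.002,0,0.08],1],
  [[0,0,0],[0.002,0,0.11],1],
  [[0,0,0],[0.002,0,0.124],1],
  [[0,0,0],[0.002,0,0.129],1],
  [[0,0,0],[0.002,0,0.129],1],
])

```text
time_s: 32.35
ee_pos: [0.6184, 0.1416, 0.0601]
tool_rot: [0.768, 0.64, 0.0, 0.0]
contact_force: [0.4, -0.2, -3.4]
gripper_width: 0.0595
```

```bash
python3 - <<'E'
from h import *
s=st(); Q=np.array(s['ee_pos'])[:2]-KC; print(Q@kx-.0975,Q@ky)
E
```

```text
t 32.35 ee [0.6184 0.1416 0.0601] q [7.685e-01 6.399e-01 2.000e-04 2.000e-04] F [ 0.4 -0.2 -3.4] w 0.0595 j [-0.644  0.653  0.516  1.713 -0.399  0.881 -0.141]
0.00023602240988017387 -0.03620695398823762
```

>>> move_arm([
  [[0,0,0],[0,0,0.001],-0.45],
  [[0,0,0],[0,0,0.001],-0.45],
  [[0,0,0],[0,0,0.001],-0.45],
  [[0,0,0],[0,0,-0.02],-0.45],
  [[0,0,0],[0,0,-0.06],-0.45],
  [[0,0,0],[0,0,-0.11],-0.45],
  [[0,0,0],[0,0,-0.16],-0.2],
  [[0,0,0],[0,0,-0.18],-0.2],
])

```text
time_s: 33.15
ee_pos: [0.6196, 0.1421, 0.2444]
tool_rot: [0.768, 0.64, 0.003, 0.001]
contact_force: [-0.3, 0.3, 0.1]
gripper_width: 0.0574
```

```bash
cat >> h.py <<'E'
def inside(P,im):
    Q=P[...,:2]-KC; a=Q@kx; c=Q@ky; z=P[...,2]
    hsv=cv2.cvtColor(im,cv2.COLOR_RGB2HSV)
    m=((z>.06)&(z<.1)&(abs(a)<.15)&(abs(c)<.08)&(hsv[...,0]>5)&(hsv[...,0]<25)&(hsv[...,1]>140)).astype(np.uint8)
    m=cv2.morphologyEx(m,cv2.MORPH_OPEN,np.ones((3,3)))
    n,l,s,cc=cv2.connectedComponentsWithStats(m)
    for i in range(1,n):
        if s[i,4]<60: continue
        k=l==i; r=cv2.minAreaRect((np.stack([a[k],c[k]],1)*1000).astype(np.float32)); print('in',cc[i].round(),s[i,4],'kiln xy',np.round(r[0],1),np.round(r[1],1),round(r[2],1),'z',np.percentile(z[k],[5,50,95]).round(4))
E
python3 - <<'E'
from h import *
st(); im,d,P=snap('wrist','w17.png'); inside(P,im)
im,d,P=snap('top','t17.png'); items(P,im); inside(P,im)
b=kiln(0,-.14); print(b)
E
```

```text
t 33.15 ee [0.6196 0.1421 0.2444] q [0.7683 0.6401 0.0028 0.0011] F [-0.3  0.3  0.1] w 0.0574 j [-0.714  0.456  0.612  1.562 -0.275  1.205 -0.234]
in [250. 118.] 1577 kiln xy [99.2 34.9] [54.7 54.5] 43.0 z [0.0796 0.0809 0.0821]
in [ 87. 145.] 2073 kiln xy [-115.6   -1.1] [31.  95.9] 0.3 z [0.067  0.0808 0.0822]
in [126. 145.] 1693 kiln xy [-61.5  -0. ] [28.5 95.9] 0.0 z [0.0787 0.0809 0.0822]
in [166. 146.] 1558 kiln xy [-9.6 -2.7] [93.8 28.2] 90.0 z [0.0795 0.0809 0.0822]
in [250. 171.] 1392 kiln xy [ 98.8 -34.5] [53.7 56.1] 0.5 z [0.0793 0.0809 0.0821]
[256. 121.] n 912 top 0.023 ctr [ 819.6 -152.6] [ 74.2 245.5] long -78.2 jaw 11.8
in [172. 176.] 269 kiln xy [ 96.5 -38.7] [56.9 50.5] 55.1 z [0.0754 0.0793 0.0827]
in [154. 210.] 291 kiln xy [-13.2  -5.3] [96.2 25.9] 89.8 z [0.0753 0.0796 0.0826]
in [149. 227.] 285 kiln xy [-64.9  -2.9] [97.4 25.6] 89.2 z [0.0761 0.0796 0.083 ]
in [145. 245.] 290 kiln xy [-117.8   -3.5] [97.4 24.3] 89.8 z [0.0755 0.0795 0.0832]
[0.50377361 0.05683689]
```

View pics/w17.png

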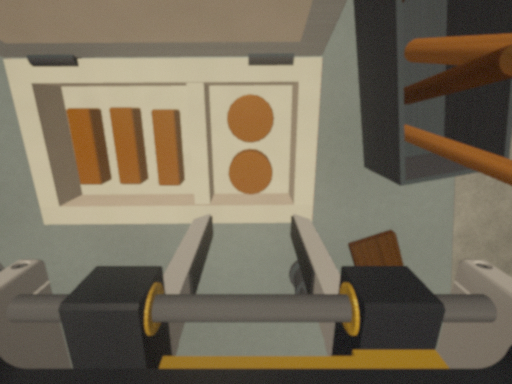

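View pics/t17.png

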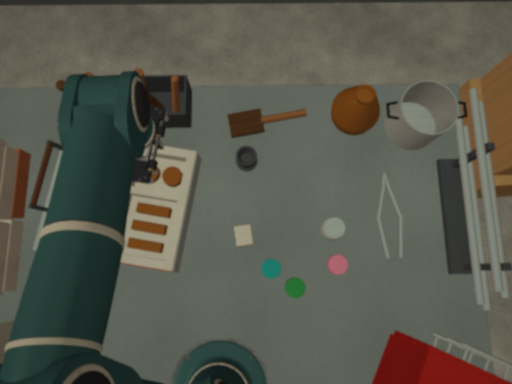

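```bash
python3 - <<'E'
from h import *
pts=np.array([[-.1382,.0981],[.0269,.3181],[.1835,.3162]])
p=np.array([.5185,.1377])-KC; print(p@ky)
A=np.c_[2*pts,np.ones(3)]; b=(pts**2).sum(1); x=np.linalg.solve(A,b); print('centre',x[:2],'r',np.sqrt(x[2]+x[0]**2+x[1]**2))
c=x[:2]; 
for q in pts: print(np.degrees(np.arctan2(q[1]-c[1],-(q[0]-c[0]))))
k=kiln(0,.195); print(k); delta([k[0],k[1],.41],79.75)
E
```

```text
-0.05780693044222227
centre [0.10243751 0.08946251] r 0.24079247606354012
2.0557031924707716
71.71742055287686
109.67283027543468
[0.5634189  0.38648433]
shift [ 0.2305 -0.0984 -0.1669] rot0 [ 6.000e-03  1.000e-03 -1.573e+00] rot180 [ 1.000e-03 -6.000e-03  1.568e+00]
```

>>> move_arm([
  [[0,0,0],[0,0,-0.05],-0.2],
  [[0,0,-0.1],[0,0,-0.1],-0.2],
  [[0,0,-0.24],[0,0,-0.15],-0.2],
  [[0,0,-0.38],[0,0,-0.18],-0.2],
  [[0,0,-0.52],[0.02,-0.009,-0.19],-0.2],
  [[0,0,-0.66],[0.05,-0.02,-0.19],-0.2],
  [[0,0,-0.8],[0.08,-0.034,-0.19],-0.2],
  [[0,0,-0.94],[0.11,-0.047,-0.19],-0.2],
])

```text
time_s: 34.05
ee_pos: [0.5912, 0.2602, 0.4283]
tool_rot: [0.392, 0.92, -0.0, -0.0]
contact_force: [0.5, 0.0, -0.5]
gripper_width: 0.0561
```

```bash
python3 - <<'E'
from h import *
st(); k=kiln(0,.205); delta([k[0],k[1],.43],79.75)
E
```

```text
t 34.05 ee [0.5912 0.2602 0.4283] q [ 3.924e-01  9.198e-01 -3.000e-04 -3.000e-04] F [ 0.5  0.  -0.5] w 0.0561 j [-0.754  0.376  0.435  1.219 -0.155  1.579  0.417]
shift [ 0.1163  0.0755 -0.0017] rot0 [-0.001 -0.001 -0.627] rot180 [-1.000e-03  1.000e-03  2.514e+00]
```

>>> move_arm([
  [[0,0,-0.14],[0.025,0.016,0],-0.2],
  [[0,0,-0.28],[0.05,0.033,0],-0.2],
  [[0,0,-0.42],[0.08,0.052,0],-0.2],
  [[0,0,-0.56],[0.11,0.071,0],-0.2],
  [[0,0,-0.627],[0.116,0.0755,0],-0.2],
  [[0,0,-0.627],[0.116,0.0755,0],-0.2],
  [[0,0,-0.627],[0.116,0.0755,0],-0.2],
])

```text
time_s: 34.75
ee_pos: [0.567, 0.3943, 0.4284]
tool_rot: [0.094, 0.996, -0.0, -0.0]
contact_force: [0.3, 0.3, 1.0]
gripper_width: 0.0566
```

```bash
python3 - <<'E'
from h import *
st(); k=kiln(0,.205); delta([k[0],k[1],.30],79.75)
im,d,P=snap('wrist','w18.png'); Q=P[...,:2]-KC; a=Q@kx; c=Q@ky; z=P[...,2]
k=(z>.3)&(z<.36)&(abs(a)<.05)&(c>.14)&(c<.27); print(k.sum(),np.percentile(c[k],[3,50,97]),np.percentile(z[k],[5,50,95,99]))
E
```

```text
t 34.75 ee [0.567  0.3943 0.4284] q [ 9.390e-02  9.956e-01 -4.000e-04 -2.000e-04] F [0.3 0.3 1. ] w 0.0566 j [-0.822  0.464  0.286  1.075 -0.126  1.619  0.812]
shift [0.0021 0.0018 0.1284] rot0 [-0.001 -0.    -0.009] rot180 [-0.000e+00  1.000e-03  3.132e+00]
1034 [0.19790397 0.20438362 0.2105893 ] [0.32083494 0.32419251 0.32587901 0.32633603]
```

View pics/w18.png

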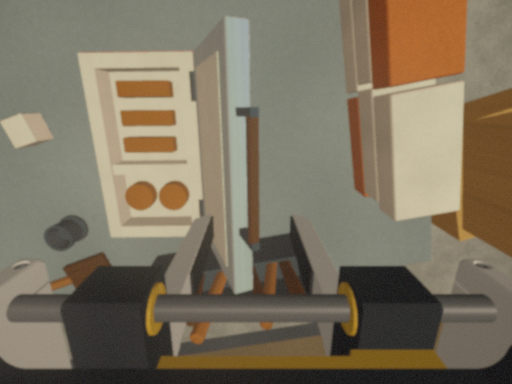

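The bar is at (252,180), ky 0.204 and z 0.318, as the model predicts. All five pieces are visible flat in their bays. Pinching the bar.

>>> move_arm([
  [[0,0,-0.009],[0.002,0.001,0.04],0.1],
  [[0,0,-0.009],[0.002,0.001,0.08],0.1],
  [[0,0,-0.009],[0.002,0.001,0.115],0.1],
  [[0,0,-0.009],[0.002,0.001,0.128],0.1],
  [[0,0,-0.009],[0.002,0.001,0.128],1],
  [[0,0,-0.009],[0.002,0.001,0.128],1],
  [[0,0,-0.009],[0.002,0.001,0.128],1],
  [[0,0,-0.009],[0.002,0.001,0.128],1],
])

```text
time_s: 35.6
ee_pos: [0.5654, 0.3962, 0.3025]
tool_rot: [0.088, 0.996, 0.0, 0.001]
contact_force: [-6.1, -23.1, 11.3]
gripper_width: 0.0141
```

>>> move_arm([
  [[0,0,0],[0,0,0],1],
  [[0,0,0],[0,0,0],1],
])

```text
time_s: 35.8
ee_pos: [0.5653, 0.3959, 0.3026]
tool_rot: [0.088, 0.996, 0.0, 0.001]
contact_force: [-2.5, -4.9, 6.6]
gripper_width: 0.0131
```

```bash
python3 - <<'E'
from h import *
s=st(); p=np.array(s['ee_pos']); y=(p[:2]-KC)@ky; print(y,p[2])
r=.2407; p0=2.012
for ph in np.arange(1.912,.05,-.1): print(round(ph-.0624,3),'y %.3f z %.3f'%(r*(np.cos(p0)-np.cos(ph)), -r*(np.sin(ph)-np.sin(p0))))
E
```

```text
t 35.8 ee [0.5653 0.3959 0.3026] q [8.820e-02 9.961e-01 1.000e-04 6.000e-04] F [-2.5 -4.9  6.6] w 0.0131 j [-0.833  0.485  0.271  1.315 -0.127  1.358  0.829]
0.20459899394523356 0.3025661730762387
1.85 y -0.022 z -0.009
1.75 y -0.045 z -0.016
1.65 y -0.069 z -0.021
1.55 y -0.093 z -0.023
1.45 y -0.117 z -0.023
1.35 y -0.141 z -0.020
1.25 y -0.164 z -0.015
1.15 y -0.187 z -0.008
1.05 y -0.209 z 0.002
0.95 y -0.230 z 0.014
0.85 y -0.250 z 0.027
0.75 y -0.268 z 0.043
0.65 y -0.285 z 0.060
0.55 y -0.300 z 0.079
0.45 y -0.313 z 0.100
0.35 y -0.323 z 0.121
0.25 y -0.332 z 0.144
0.15 y -0.338 z 0.167
0.05 y -0.342 z 0.191
```

>>> move_arm([
  [[0,0,0],[0,-0.022,-0.009],1],
  [[0,0,0],[0,-0.045,-0.016],1],
  [[0,0,0],[0,-0.069,-0.021],1],
  [[0,0,0],[0,-0.093,-0.023],1],
  [[0,0,0],[0,-0.117,-0.023],1],
  [[0,0,0],[0,-0.141,-0.02],1],
])

```text
time_s: 36.4
ee_pos: [0.5399, 0.2578, 0.3227]
tool_rot: [0.087, 0.996, 0.001, 0.001]
contact_force: [-0.6, 1.4, 5.3]
gripper_width: 0.0128
```

```bash
python3 - <<'E'
from h import *
s=st(); p=np.array(s['ee_pos']); y=(p[:2]-KC)@ky; print(y,p[2], np.hypot(y-.1024,p[2]-.085), (p[:2]-KC)@kx)
E
```

```text
t 36.4 ee [0.5399 0.2578 0.3227] q [8.740e-02 9.962e-01 1.300e-03 6.000e-04] F [-0.6  1.4  5.3] w 0.0128 j [-0.74   0.292  0.312  1.54  -0.093  1.322  0.978]
0.06421188998721383 0.3227092586342058 0.24075718761186007 -0.0002301679718045484
```

>>> move_arm([
  [[0,0,0],[0,-0.023,0.005],1],
  [[0,0,0],[0,-0.046,0.012],1],
  [[0,0,0],[0,-0.068,0.022],1],
  [[0,0,0],[0,-0.089,0.034],1],
  [[0,0,0],[0,-0.109,0.047],1],
])

```text
time_s: 36.9
ee_pos: [0.5209, 0.15, 0.2746]
tool_rot: [0.088, 0.996, 0.001, 0.0]
contact_force: [2.7, 7.1, -8.7]
gripper_width: 0.013
```

>>> move_arm([
  [[0,0,0],[0,-0.018,0.016],1],
  [[0,0,0],[0,-0.035,0.033],1],
  [[0,0,0],[0,-0.05,0.052],1],
  [[0,0,0],[0,-0.063,0.073],1],
])

```text
time_s: 37.3
ee_pos: [0.51, 0.0877, 0.2013]
tool_rot: [0.088, 0.996, 0.0, 0.0]
contact_force: [0.7, 4.4, -2.6]
gripper_width: 0.0127
```

```bash
python3 - <<'E'
from h import *
s=st(); p=np.array(s['ee_pos']); y=(p[:2]-KC)@ky; print(y,p[2], np.hypot(y-.1024,p[2]-.085), (p[:2]-KC)@kx, np.arctan2(p[2]-.085,.1024-y)-.062)
E
```

```text
t 37.3 ee [0.51   0.0877 0.2013] q [8.810e-02 9.961e-01 4.000e-04 3.000e-04] F [ 0.7  4.4 -2.6] w 0.0127 j [-0.56   0.239  0.385  1.895 -0.105  1.026  1.264]
-0.10851317986486311 0.20125989400951905 0.24083341212508846 0.0006571959906016842 0.4417805923000117
```

>>> move_arm([
  [[0,0,0],[0,-0.01,0.021],1],
  [[0,0,0],[0,-0.019,0.044],1],
  [[0,0,0],[0,-0.025,0.067],1],
  [[0,0,0],[0,-0.028,0.085],1],
  [[0,0,0],[0,-0.029,0.095],1],
  [[0,0,0],[0,-0.029,0.098],1],
])

```text
time_s: 37.9
ee_pos: [0.5046, 0.0588, 0.1025]
tool_rot: [0.088, 0.996, -0.001, -0.001]
contact_force: [-4.4, -8.3, -0.5]
gripper_width: 0.0132
```

```bash
python3 - <<'E'
from h import *
s=st(); p=np.array(s['ee_pos']); y=(p[:2]-KC)@ky; print(y,p[2], np.arctan2(p[2]-.085,.1024-y)-.062)
E
```

```text
t 37.9 ee [0.5046 0.0588 0.1025] q [ 8.830e-02  9.961e-01 -6.000e-04 -6.000e-04] F [-4.4 -8.3 -0.5] w 0.0132 j [-0.487  0.361  0.371  2.003 -0.176  0.81   1.378]
-0.1379575330081923 0.1025188797339103 0.010758091396911293
```

>>> move_arm([
  [[0,0,0],[0,0,0.002],0.2],
  [[0,0,0],[0,0,0.002],0.2],
  [[0,0,0],[0,0,0.002],0.2],
  [[0,0,0],[0,0,0.002],0.2],
  [[0,0,0],[0,0,-0.04],0.2],
  [[0,0,0],[0,0,-0.09],0.2],
  [[0,0,0],[0,0,-0.14],0.2],
  [[0,0,0],[0,0,-0.16],0.2],
])

```text
time_s: 38.7
ee_pos: [0.5064, 0.0598, 0.2679]
tool_rot: [0.088, 0.996, 0.001, 0.003]
contact_force: [0.6, 0.8, -0.7]
gripper_width: 0.0376
```

>>> move_arm([
  [[0,0,0],[0.05,-0.05,-0.04],0.2],
  [[0,0,0],[0.1,-0.1,-0.08],0.2],
  [[0,0,0],[0.12,-0.15,-0.1],0.2],
  [[0,0,0],[0.12,-0.2,-0.1],0.2],
  [[0,0,0],[0.12,-0.2,-0.1],0.2],
  [[0,0,0],[0.12,-0.2,-0.1],0.2],
])

```text
time_s: 39.3
ee_pos: [0.3502, -0.1199, 0.3649]
tool_rot: [0.09, 0.996, 0.001, 0.002]
contact_force: [0.0, 0.6, -0.1]
gripper_width: 0.0375
```

```bash
python3 - <<'E'
from h import *
st(); im,d,P=snap('top','t19.png'); snap('scene','s19.png'); items(P,im)
Q=P[...,:2]-KC; a=Q@kx; c=Q@ky; z=P[...,2]
k=(abs(a)<.12)&(abs(c)<.09)&(z>.08)&(z<.2); A=np.c_[a[k],c[k],np.ones(k.sum())]; print(k.sum(),np.linalg.lstsq(A,z[k],rcond=None)[0])
E
```

```text
t 39.3 ee [ 0.3502 -0.1199  0.3649] q [0.0903 0.9959 0.0011 0.0019] F [ 0.   0.6 -0.1] w 0.0375 j [-0.436 -0.263  0.551  1.954  0.136  1.411  1.469]
[256. 121.] n 914 top 0.023 ctr [ 817.5 -153.5] [ 73.4 246.6] long -80.4 jaw 9.6
5357 [-0.00118807  0.00029882  0.12980816]
```

View pics/t19.png

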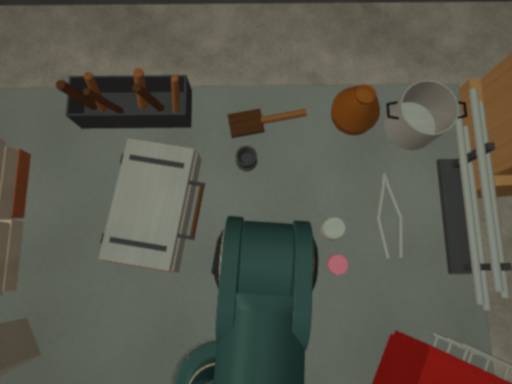

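View pics/s19.png

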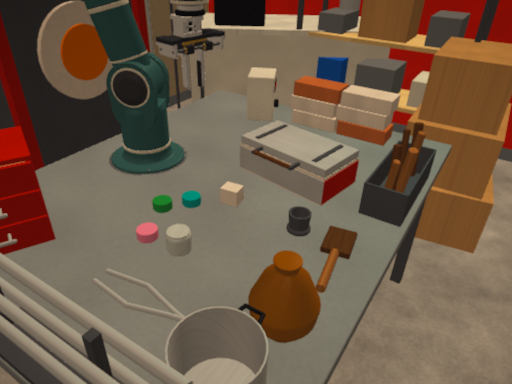

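The lid lies level at z 0.130, so it's shut. No amber stock is left on the bench and the other things haven't moved. Handing in.

```bash
python3 - <<'E'
from h import *
print(manip.job_done())
E
```

```text
the job is handed in; nothing more can be done
None
```

I opened the lid onto its stop and loaded all three amber bars into the big bay and both amber pucks into the small bay. I then swung the lid shut and handed the job in at about 39 s of the 210 s allowed. `job_done` gives no verdict, so the result is unconfirmed.

- **Glass:** Just before closing, the wrist picture and depth showed all five pieces flat. Their tops were about 0.081 m up, which matches 30 mm glass on the 50 mm floor, and none was stacked. In the top view at that point the first puck was partly hidden by the arm, so it was measured from the wrist camera only.
- **Lid:** After closing, its top was level to about 0.001 rad at z = 0.130, so it is shut. The arm was clear of everything when I handed in.
- **Other things:** The mould, tin, paddle, jacks and brick look unmoved in the final pictures, judged by eye. I left the green, pink and turquoise pucks on the bench.
- **Readings that disagreed:**
  - My first kiln position was about 1 cm off and I corrected it before moving.
  - My lifting arc was slightly tight, giving about 27 N of side force on the tool partway up until I corrected it.
  - The wrist camera read about 3–4 mm further in x than the top camera, so I aimed the grasps between the two.

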